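# Top up the bead bath

## Robot

A 6-joint arm with a two-finger parallel gripper is mounted at the origin on the work surface. World frame = base frame: x ahead of the robot, y to its left, z up, the work surface at z = 0. Lengths are in mm, angles in rad, forces in N, time in s.
With the tool pointing down it reaches from about 275 to 750 mm from the base axis. Payload 10.2 kg.
Tool frame: the origin (TCP) lies between the finger pads; the fingertips stand 25 mm ahead of it and the grasp point (between the pads) lies 6 mm ahead of it; z points along the fingers, y is the line along which they close (so a half turn about z gives the same grasp; the last joint's range is limited). The gripper opens to 85 mm and grips with 20 to 120 N. Pads are 22 mm wide; open, the fingers measure 114 mm over their backs; the gripper's body (76 mm by 85 mm) begins 54 mm behind the grasp point. The pads swing forward as they close: fully open they stand 13 mm farther back than shut.
Start: joints at [-0.223, 0.313, 1.498, -0, 1.331, -0.223], TCP at [525.006, -0.014, 256.294] pointing down, gripper open.
Joint ranges: [-2.94, 2.94], [-0.97, 2.17], [0.19, 2.56], [-1.23, 4.37], [0.02, 3.11], [-2.88, 2.88]. Speed limits (rad/s): [2.39, 2.39, 3.01, 3.14, 3.14, 3.14].

## Interface

Orientations are given as a unit quaternion [w, x, y, z].
In Python, from rig import ctrl, eyes, finish_job gives the robot as it stands.
- The arm moves only by the tool step_arm, never from a script. Its argument "increments" is a list of rows, each an object of numbers: "dx", "dy", "dz": the shift along the tool's x, y, z in units of 25 mm (1.0 is 25 mm); "wx", "wy", "wz": the turn, a rotation vector about the tool's x, y, z in units of 6 degrees (1.0 is 6 degrees). A call has 1 to 5 rows; each row shifts and turns the commanded pose from where the row before left it, along the tool's axes as they then stand; what a row does not reach is not made up. A row lasts 1/10 s, in which the tool goes at most 50 mm and 8.59 degrees, less where a joint would pass 70% of its speed; a pose out of reach is approached as far as the arm can. A call is refused whole if a number of a shift passes 1 or a number of a turn 1, either way. A call with a gripper value outside its range is refused whole. "fingers" is the finger opening in mm, from 0 to 85.4, set as the call begins (left out, the last holds). The fingers move at their own pace and stop on an object; "squeeze" is the grip in N (left out, the last holds). Time passes only in rows, so rows that do not move let the fingers close. It gives the time, the measured TCP pose, the force, the opening and the grip force at its end, in the units of the state.
- ctrl.sense(): the state, without advancing time (a new reading comes with each control period).
- eyes.capture(name): name is "scene" or "side" or "wrist"; returns a dict with "frame" (420x560x3 uint8, blue, green, red), "fx", "fy", "cx", "cy" (pixels), "k1" (the pictures are not rectified: a ray, as slopes to the right and down, at radius r is drawn at 1 + k1 r^2 times it, then the intrinsics apply), "R" (3x3) and "t" (3): a world point X has camera coordinates R X + t; the wrist camera has in their place "tool_from_camera" (4x4, takes a point from camera to tool coordinates, whose origin is the TCP and whose axes are the flange's). Camera axes: x right, y down, z forward; pixel columns grow to the right and rows downward; lengths in mm; the calibration is good to about 2 mm. A picture is of the moment at which its call begins: read the wrist's pose just before it. There is no depth.
- finish_job(): hands the job in; it is judged then, once.
Trained networks look in the newest picture that a camera, given by its name, has taken for a name from the list of things; names that differ only in an ending like _2 or _b are one class to them, and where a whole thing is asked for, a point or a joint stands for the part that bears it (a point fixed in the world has none). Each returns a list of dicts, best first, with "p" (0 to 1); they miss things now and then, are a little off and sometimes report something else, mostly with a low value. They report only what shows in the picture. A call takes as long as a camera call. They do not tell look-alikes from the thing itself.
- eyes.cut_out(camera, label): "mask" (420x560 bool, what is visible of it).
- eyes.landmark_of(camera, label): "point" ([x, y, z] in mm, in the coordinates of the camera as it stood for that picture, good to about 4 mm: a listed point, or the origin of a listed thing).
The state is a dict: "time_s": time; "joints": joint angles; "dq": joint speeds; "tau": joint torques, N m; "eef_pos": TCP position; "ee_rot": TCP orientation; "force": force on the tool from outside, world axes, zero at the start; "wrist_torque": the same for the moment, N m; "grip_width": opening from 0.0 (shut) to 1.0 (fully open); "grip_force": force on a finger pad.
Only numpy, scipy, OpenCV 4.12 (cv2) and the standard library are available. Lean on these libraries where they do the work, as an engineer would, in place of code of your own. Each camera call takes 0.05 s, during which the arm holds its last target. There are 200 camera calls.

## Task

The bead bath needs more beads. First lift its lid off by the knob and lay it on the counter, knob up; then use the scoop to scoop beads out of the tray and tip at least four of them into the bath's well, never touching a bead with the gripper and dropping none on the counter. Finish with the scoop standing upright on the counter again, the lid still lying there, and leave the timer, the jar and the vial where they are.

Things in the scene. Friction and masses are not known exactly. Their poses are not given: they have to be found in the camera images.
- bath: dry bead bath: white machine, fixed, 194 x 174 mm, 85 mm tall, with a rectangular well open at the top (116 mm along x, 126 mm along y, rim 85 mm and floor 30 mm above the counter, walls 22 mm thick). Origin on the counter under the well's centre, z up; a control ledge with a display, 30 mm deep and 60 mm tall, lies at its -x end
- bath_well (a point): centre of the well's floor, 30 mm above the counter, 55 mm below the rim; axes as the bath's
- lid: loose aluminium lid on the well: plate 136 (x) x 146 (y) x 6 mm over a 106 x 116 mm plug 6 mm deep; black round knob at its centre, 26 mm in diameter, from 20 to 46 mm above the plug's underside. Origin at the centre of the plug's underside, z up; on the bath it is 79 mm above the counter. 0.15 to 0.3 kg
- tray: slick grey bead trough, fixed, 250 x 124 x 58 mm. Flat floor 216 mm along x (x from -95 to +121 mm), 48 mm wide, 14 mm above the counter; sides flare outwards at 50 degrees from level up to the rims (58 mm above the counter, 122 mm apart); upright end wall at +x; at -x a 60 degree end ramp, 43 mm high. Origin on the counter, 95 mm from the ramp's foot, z up. Beads start on its -x half
- tray_foot (a point): middle of the line where the tray's flat floor meets the ramp, on the floor; axes as the tray's
- scoop: steel scoop standing on the counter, 0.2 kg, trough-shaped like the tray: floor 40 mm wide, 2 mm thick, x from -46 to +44 mm, sides flaring at 50 degrees from level to 25 mm height (81 mm over all); open at the -x end (the lip), back wall 32 mm high at +x, from which a post carries the handle above the pan. Origin at the underside, z up
- scoop_grip (a point): centre of the scoop's black straight handle, which runs along x above the pan: 85 mm long, 16 mm wide (y), 22 mm tall. This point is at x = +8 mm, z = +92 mm of the scoop, above its centre of mass; axes as the scoop's
- scoop_lip (a point): middle of the scoop's front lip, on the underside, at x = -46 mm of the scoop; axes as the scoop's
- bead0: one of six alike aluminium bath beads: a polished ball 22 mm in diameter, 15 g, free to roll; origin at its centre
- bead1: one of six alike aluminium bath beads: a polished ball 22 mm in diameter, 15 g, free to roll; origin at its centre
- bead2: one of six alike aluminium bath beads: a polished ball 22 mm in diameter, 15 g, free to roll; origin at its centre
- bead3: one of six alike aluminium bath beads: a polished ball 22 mm in diameter, 15 g, free to roll; origin at its centre
- bead4: one of six alike aluminium bath beads: a polished ball 22 mm in diameter, 15 g, free to roll; origin at its centre
- bead5: one of six alike aluminium bath beads: a polished ball 22 mm in diameter, 15 g, free to roll; origin at its centre
- timer: bystander: white digital timer, 50 x 70 x 18 mm; origin at the centre of its underside
- jar: bystander: small screw-top jar, 38 mm across, 48 mm tall; origin at the centre of its underside
- vial: bystander: small amber vial with a black cap, 26 mm across, 45 mm tall; origin at the centre of its underside
Things that resemble listed ones, but are neither listed nor needed, are in the scene too. There is more than one size of the lid; the job needs the larger.

How it is judged:
By the outcome, as a careful person would: the job done as asked, in the order asked, and still so for the second after the job is handed in, with the robot touching nothing.
It also fails if it takes over 72 s, if anything falls off the work surface, if the arm or the gripper's body presses on something with over 40 N, if the wrist force passes 120 N, or if a joint passes its speed limit or range.

## Working session

There is one attempt and no reset: what is moved stays moved. The work goes in short steps, Python scripts to look and compute and a tool call to move; the robot and the scene stay as the last step left them, time stands still between calls to the robot, and variables do not carry over. Pictures are saved under pics/ and viewed, at most 10 in all, crops included, and the job is handed in when it is done.

Besides the shell and the picture viewer there is one more tool, called after "Emit:" as a command line: name --argument value ..., lists and objects as JSON in quotes. step_arm: Moves the arm, as the interface text tells. Its arguments: {"type":"object","properties":{"increments":{"type":"array"},"fingers":{"type":"number"},"squeeze":{"type":"number"}},"required":["increments"]}

```bash
ls; mkdir -p pics; cat > h.py <<'E'
import numpy as np, cv2
from rig import ctrl, eyes, finish_job
from scipy.spatial.transform import Rotation as Ro
def Rq(q): return Ro.from_quat([q[1],q[2],q[3],q[0]])
def cam(name):
    s=ctrl.sense(); c=eyes.capture(name)
    if 'R' in c: R=np.array(c['R']);t=np.array(c['t']);c['W']=(R.T,-R.T@t)
    else:
        T=np.array(c['tool_from_camera']);A=Rq(s['ee_rot']).as_matrix()
        c['W']=(A@T[:3,:3],A@T[:3,3]+np.array(s['eef_pos']))
    return c
def w(c,p): return c['W'][0]@np.array(p)+c['W'][1]
def ray(c,u,v):
    d=np.array([(u-c['cx'])/c['fx'],(v-c['cy'])/c['fy']]);s=d.copy()
    for _ in range(20): s=d/(1+c['k1']*(s@s))
    return c['W'][0]@np.array([s[0],s[1],1.])
def onz(c,u,v,z):
    d=ray(c,u,v);o=c['W'][1];return o+d*(z-o[2])/d[2]
def proj(c,X):
    p=c['W'][0].T@(np.array(X)-c['W'][1]);s=p[:2]/p[2];s=s*(1+c['k1']*(s@s))
    return [round(float(s[0]*c['fx']+c['cx'])),round(float(s[1]*c['fy']+c['cy']))]
E
python3 - <<'E'
from h import *
for n in ['scene','side','wrist']:
    c=cam(n);cv2.imwrite(f'pics/{n}0.png',c['frame'])
    print(n,c['W'][1].round())
    for l in ['bath','bath_well','lid','tray','tray_foot','scoop','scoop_grip','scoop_lip','bead0','timer','jar','vial']:
        for d in eyes.landmark_of(n,l):
            if d['p']>.2:
                X=w(c,d['point']);print(l,round(d['p'],2),X.round(),proj(c,X))
a=cv2.imread('pics/scene0.png');b=cv2.imread('pics/side0.png')
E
```

```text
pics
scene [1237. -286.  684.]
bath 0.93 [ 569. -255.   -3.] [189, 280]
lid 0.76 [ 564. -265.   82.] [178, 250]
lid 0.58 [ 303. -335.    2.] [137, 211]
lid 0.52 [475. 253.  26.] [383, 195]
lid 0.33 [502. 253.  27.] [389, 201]
tray 0.68 [558. 260.   2.] [402, 222]
tray 0.39 [478. 251.  25.] [383, 196]
tray_foot 0.92 [466. 273.  11.] [387, 196]
scoop 0.58 [660.   5.  -1.] [321, 279]
scoop_grip 0.6 [670.  15.  91.] [330, 248]
scoop_lip 0.64 [619.  -6.  -4.] [309, 268]
bead0 0.61 [659.   8.  -0.] [322, 278]
bead0 0.55 [484. 281.  23.] [395, 195]
bead0 0.52 [475. 253.  26.] [383, 195]
bead0 0.49 [540. 250.  24.] [396, 211]
bead0 0.45 [533. 270.  26.] [402, 207]
bead0 0.4 [504. 254.  25.] [389, 202]
bead0 0.37 [507. 281.  26.] [400, 200]
timer 0.92 [ 342. -180.   -2.] [202, 209]
timer 0.32 [508. 279.  26.] [399, 200]
jar 0.85 [341. 209.  -0.] [343, 178]
vial 0.77 [721. 124.   0.] [386, 284]
side [ 92. 827. 823.]
bath 0.57 [ 565. -261.   -4.] [295, 183]
bath 0.56 [336. 207.   0.] [300, 314]
lid 0.83 [ 572. -263.   73.] [294, 161]
lid 0.77 [ 302. -332.   -1.] [383, 193]
lid 0.74 [532. 247.  
[... 172 characters left out ...]
scoop_grip 0.69 [667.   9.  87.] [219, 196]
scoop_lip 0.96 [617.  -3.  -5.] [239, 225]
bead0 0.66 [484. 252.  24.] [232, 297]
bead0 0.64 [532. 247.  24.] [216, 289]
bead0 0.48 [483. 281.  19.] [226, 308]
bead0 0.41 [508. 283.  21.] [216, 304]
bead0 0.39 [506. 252.  24.] [224, 294]
bead0 0.38 [533. 281.  23.] [207, 299]
timer 0.57 [ 341. -174.   -7.] [354, 220]
jar 0.7 [336. 204.  -4.] [300, 314]
jar 0.33 [562. 263.   2.] [202, 295]
vial 0.59 [720. 129.  -0.] [181, 240]
wrist [524.  74. 374.]
bath 0.83 [ 567. -260.    4.] [313, 382]
scoop 0.57 [666.   6.  -1.] [416, 168]
scoop_grip 0.47 [621.  -6.  -1.] [372, 179]
scoop_lip 0.96 [619.  -7.   1.] [371, 180]
vial 0.73 [721. 127.  -2.] [480, 46]
```

View pics/scene0.png

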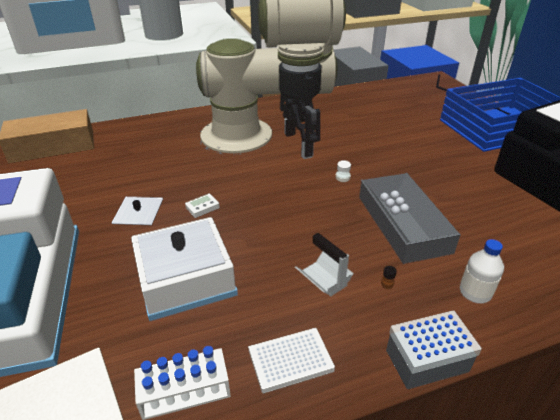

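View pics/side0.png

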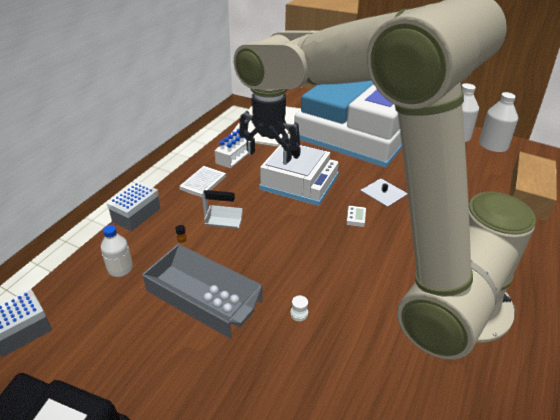

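The scene shows the large lid with its black knob on the bath at px (178,240). The look-alike is the small lid plate with a knob, lying on the counter at (137,208). The job's lid is the one on the bath. The scoop is at (325,265) and the tray at (408,215), with six beads near (395,200). The side view agrees: large lid at (294,161), small lid at (384,190). Next I'll check the choice in a close crop and work out the axes.

```bash
python3 - <<'E'
from h import *
s=ctrl.sense();A=Rq(s['ee_rot']).as_matrix();print(A.round(3))
c=cam('wrist');print('cam axes',c['W'][0].round(2))
a=cv2.imread('pics/scene0.png')
cv2.imwrite('pics/crop.png',cv2.resize(a[190:310,100:260],(800,600),interpolation=cv2.INTER_CUBIC))
for n in ['scene','side']:
    c=cam(n)
    for l,z in [('lid',91),('bath',85),('tray',58),('scoop',20)]:
        for d in eyes.cut_out(n,l)[:2]:
            m=d['mask'];v,u=np.nonzero(m)
            if len(u)<20: continue
            P=np.array([onz(c,x,y,z)[:2] for x,y in zip(u,v)],np.float32)
            print(n,l,round(d['p'],2),len(u),int(u.mean()),int(v.mean()),cv2.minAreaRect(P))
E
```

```text
[[ 0.  1. -0.]
 [ 1. -0.  0.]
 [ 0. -0. -1.]]
cam axes [[ 1.   -0.    0.  ]
 [-0.   -0.96 -0.29]
 [ 0.    0.29 -0.96]]
scene lid 0.91 1104 137 210 ((420.6617431640625, -326.2856750488281), (88.9402847290039, 94.59008026123047), 69.22814178466797)
scene lid 0.66 3666 179 251 ((575.3611450195312, -260.5212097167969), (138.89834594726562, 146.4144744873047), 1.6032235622406006)
scene bath 0.94 3846 187 284 ((607.4434204101562, -259.3844909667969), (229.09255981445312, 170.8372344970703), 2.0289716720581055)
scene tray 0.7 5208 408 219 ((588.1395874023438, 238.474609375), (159.86964416503906, 296.09844970703125), 85.04714965820312)
scene scoop 0.91 1780 327 267 ((638.7420654296875, 18.057716369628906), (155.14781188964844, 113.36186981201172), 19.49104118347168)
side lid 0.93 1060 296 159 ((567.0068969726562, -256.26611328125), (140.37005615234375, 157.26840209960938), 1.5284489393234253)
side lid 0.75 734 384 191 ((278.54217529296875, -212.33169555664062), (98.25244140625, 102.72604370117188), 66.90169525146484)
side bath 0.61 2296 300 181 ((531.4786987304688, -205.0622100830078), (222.364013671875, 268.8284606933594), 1.5767605304718018)
side tray 0.61 5588 200 288 ((546.3989868164062, 282.51556396484375), (155.53135681152344, 277.6045227050781), 84.52051544189453)
side scoop 0.59 1123 220 210 ((684.0498657226562, -19.786239624023438), (106.62800598144531, 191.0261993408203), 39.02080154418945)
```

View pics/crop.png

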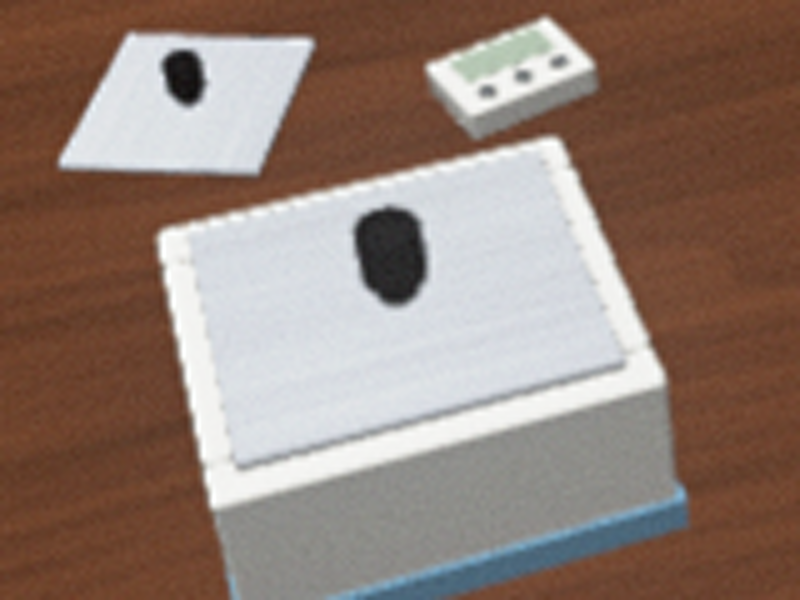

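The crop confirms it: the large lid sits on the white bath, with its knob at crop (390,250), which is scene (178,240). The small lid lies on the counter at crop (185,75).

Emit:
step_arm --increments '[{"dx": -0.8,"dy": 0.2},{"dx": -1,"dy": 0.2},{"dx": -1,"dy": 0.2},{"dx": -1,"dy": 0.2},{"dx": -1,"dy": 0.2}]' --fingers 60

```text
invalid input at $.increments[0]: expected keys dx, dy, dz, wx, wy, wz
```

Emit:
step_arm --increments '[{"dx": -1,"dy": 0.2},{"dx": -1,"dy": 0.2},{"dx": -1,"dy": 0.2},{"dx": -1,"dy": 0.1},{"dx": -0.8}]'

```text
invalid input at $.increments[0]: expected keys dx, dy, dz, wx, wy, wz
```

Emit:
step_arm --increments '[{"dx": -0.6},{},{}]'

```text
invalid input at $.increments[0]: expected keys dx, dy, dz, wx, wy, wz
```

```bash
python3 - <<'E'
from h import *
s=ctrl.sense();print(s['time_s'],np.round(s['eef_pos'],1),s['grip_width'])
c=cam('wrist');cv2.imwrite('pics/w1.png',c['frame'])
for d in eyes.landmark_of('wrist','lid'): print(d['p'],w(c,d['point']).round(1))
g=c['frame'].max(2)<45
for n in ['lid','bath']:
  for d in eyes.cut_out('wrist',n)[:1]:
    v,u=np.nonzero(d['mask']);P=np.array([onz(c,x,y,91 if n=='lid' else 85)[:2] for x,y in zip(u,v)],np.float32)
    print(n,d['p'],len(u),cv2.minAreaRect(P))
n,lab,st,ce=cv2.connectedComponentsWithStats(g.astype(np.uint8))
for i in range(1,n):
    if st[i,4]>150: print(st[i],ce[i].round(),onz(c,*ce[i],118).round(1))
E
```

```text
2.5 [525.   -0.  256.3] 0.9981313254070266
lid 0.96 600 ((572.7588500976562, -192.2014617919922), (22.262187957763672, 111.82842254638672), 88.14706420898438)
bath 0.63 10654 ((551.0059814453125, -154.4639434814453), (179.60496520996094, 70.3705062866211), 1.8129633665084839)
[486  28  33  29 678] [502.  42.] [673.2 113.3 118. ]
[453 157  64  24 595] [491. 167.] [676.8  28.6 118. ]
[    0   274   251   146 12248] [108. 367.] [ 377.3 -144.6  118. ]
[ 386  275   98  145 5618] [431. 357.] [ 653.1 -132.9  118. ]
[ 480  338   80   82 2855] [534. 377.] [ 755.6 -161.7  118. ]
```

View pics/w1.png

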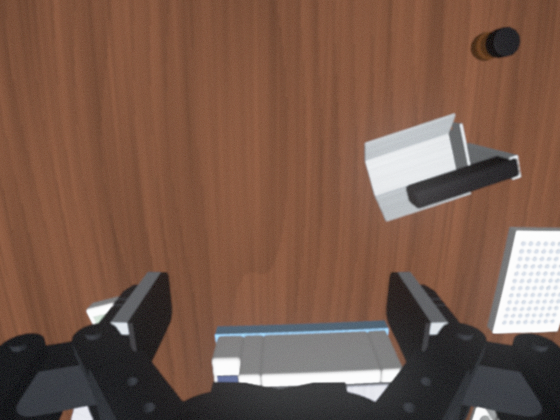

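All six keys are needed in every row. The wrist picture shows the fingers hiding the lower part of the image and the scoop at (440,175), with its lip facing left. I'll stop short of the bath in y so I can see the knob.

Emit:
step_arm --increments '[{"dx": -0.8,"dy": 0.2,"dz": 0,"wx": 0,"wy": 0,"wz": 0},{"dx": -1,"dy": 0.3,"dz": 0,"wx": 0,"wy": 0,"wz": 0},{"dx": -1,"dy": 0.3,"dz": 0,"wx": 0,"wy": 0,"wz": 0},{"dx": -1,"dy": 0.3,"dz": 0,"wx": 0,"wy": 0,"wz": 0},{"dx": -1,"dy": 0.3,"dz": 0,"wx": 0,"wy": 0,"wz": 0}]' --fingers 60

```text
time_s: 3.2
eef_pos: [560.2, -121.0, 256.3]
ee_rot: [-0.0, 0.707, 0.707, 0.0]
force: [-0.4, 0.4, 0.7]
grip_width: 0.705
grip_force: 0.0
```

Emit:
step_arm --increments '[{"dx": -1,"dy": 0.3,"dz": 0,"wx": 0,"wy": 0,"wz": 0},{"dx": -0.8,"dy": 0,"dz": 0,"wx": 0,"wy": 0,"wz": 0},{"dx": -0.4,"dy": 0,"dz": 0,"wx": 0,"wy": 0,"wz": 0},{"dx": 0,"dy": 0,"dz": 0,"wx": 0,"wy": 0,"wz": 0}]'

```text
time_s: 3.6
eef_pos: [567.4, -175.8, 256.1]
ee_rot: [-0.0, 0.708, 0.707, -0.0]
force: [0.2, 0.4, -0.3]
grip_width: 0.7
grip_force: 0.0
```

```bash
python3 - <<'E'
from h import *
s=ctrl.sense();print(s['time_s'],np.round(s['eef_pos'],1),s['grip_width'])
c=cam('wrist');cv2.imwrite('pics/w2.png',c['frame'])
for l in ['lid','bath','bath_well']:
  for d in eyes.landmark_of('wrist',l): print(l,d['p'],w(c,d['point']).round(1))
g=c['frame'].max(2)<45
for n in ['lid','bath']:
  for d in eyes.cut_out('wrist',n)[:1]:
    v,u=np.nonzero(d['mask']);P=np.array([onz(c,x,y,91 if n=='lid' else 85)[:2] for x,y in zip(u,v)],np.float32)
    print(n,d['p'],len(u),cv2.minAreaRect(P))
n,lab,st,ce=cv2.connectedComponentsWithStats(g.astype(np.uint8))
for i in range(1,n):
    if st[i,4]>150: print(st[i],ce[i].round(),onz(c,*ce[i],120).round(1))
E
```

```text
3.6 [ 567.4 -175.8  256.1] 0.7004449663793773
lid 0.69 [ 306.2 -331.    -5.1]
lid 0.66 [ 567.3 -262.7   78.4]
lid 0.59 23134 ((568.48681640625, -259.8420104980469), (136.015380859375, 146.0922393798828), 1.8270283937454224)
bath 0.89 12512 ((557.4685668945312, -251.66146850585938), (181.0443572998047, 187.76329040527344), 2.1210169792175293)
[    0   294   560   126 29856] [272. 376.] [ 560.6 -324.2  120. ]
[ 35 306  20  19 252] [ 45. 315.] [ 375.2 -267.8  120. ]
```

View pics/w2.png

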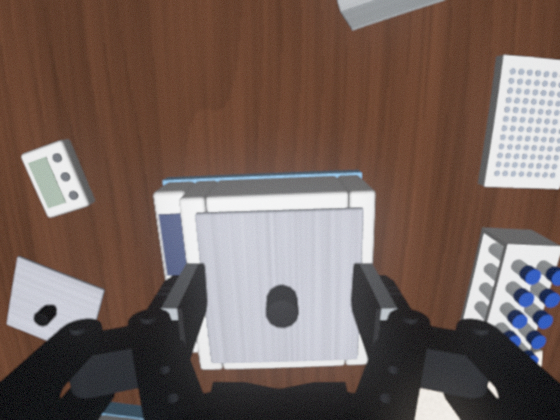

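The wrist picture shows the large lid's plate spanning (197,208) to (365,362), with the knob at (282,306). That puts the lid centre at (568.5, -260) with a yaw of about 1.9°, so I can grasp.

Emit:
step_arm --increments '[{"dx": -0.8,"dy": 0.04,"dz": 0.4,"wx": 0,"wy": 0,"wz": 0},{"dx": -1,"dy": 0,"dz": 0.6,"wx": 0,"wy": 0,"wz": 0},{"dx": -1,"dy": 0,"dz": 0.6,"wx": 0,"wy": 0,"wz": 0},{"dx": -0.56,"dy": 0,"dz": 0.4,"wx": 0,"wy": 0,"wz": 0},{"dx": 0,"dy": 0,"dz": 0.6,"wx": 0,"wy": 0,"wz": 0}]'

```text
time_s: 4.4
eef_pos: [568.3, -261.3, 190.6]
ee_rot: [0.0, 0.708, 0.706, -0.0]
force: [0.1, 0.6, 0.1]
grip_width: 0.701
grip_force: 0.0
```

Emit:
step_arm --increments '[{"dx": 0,"dy": 0,"dz": 0.8,"wx": 0,"wy": 0,"wz": 0},{"dx": 0,"dy": 0,"dz": 0.8,"wx": 0,"wy": 0,"wz": 0},{"dx": 0,"dy": 0,"dz": 0.7,"wx": 0,"wy": 0,"wz": 0},{"dx": 0,"dy": 0,"dz": 0.5,"wx": 0,"wy": 0,"wz": 0},{"dx": 0,"dy": 0,"dz": 0,"wx": 0,"wy": 0,"wz": 0}]'

```text
time_s: 4.9
eef_pos: [567.9, -258.7, 119.5]
ee_rot: [-0.002, 0.707, 0.707, -0.0]
force: [0.8, 0.9, 0.7]
grip_width: 0.703
grip_force: 0.0
```

Emit:
step_arm --increments '[{"dx": 0,"dy": 0,"dz": 0,"wx": 0,"wy": 0,"wz": 0},{"dx": 0,"dy": 0,"dz": 0,"wx": 0,"wy": 0,"wz": 0},{"dx": 0,"dy": 0,"dz": 0,"wx": 0,"wy": 0,"wz": 0},{"dx": 0,"dy": 0,"dz": 0,"wx": 0,"wy": 0,"wz": 0}]' --fingers 15 --squeeze 60

```text
time_s: 5.3
eef_pos: [569.0, -259.3, 122.6]
ee_rot: [0.001, 0.707, 0.707, 0.0]
force: [-0.9, 0.9, 7.2]
grip_width: 0.284
grip_force: 59.1
```

Emit:
step_arm --increments '[{"dx": 0,"dy": 0,"dz": -0.2,"wx": 0,"wy": 0,"wz": 0},{"dx": 0,"dy": 0,"dz": -0.4,"wx": 0,"wy": 0,"wz": 0},{"dx": 0,"dy": 0,"dz": -0.7,"wx": 0,"wy": 0,"wz": 0},{"dx": 0,"dy": 0,"dz": -0.7,"wx": 0,"wy": 0,"wz": 0},{"dx": 0.3,"dy": 0,"dz": -0.4,"wx": 0,"wy": 0,"wz": 0}]'

```text
time_s: 5.8
eef_pos: [568.7, -252.1, 183.0]
ee_rot: [0.001, 0.707, 0.707, 0.0]
force: [-0.4, 0.7, -2.4]
grip_width: 0.281
grip_force: 59.0
```

Emit:
step_arm --increments '[{"dx": 0.6,"dy": -0.3,"dz": 0,"wx": 0,"wy": 0,"wz": 0},{"dx": 0.8,"dy": -0.5,"dz": 0,"wx": 0,"wy": 0,"wz": 0},{"dx": 0.9,"dy": -0.5,"dz": 0,"wx": 0,"wy": 0,"wz": 0},{"dx": 0.9,"dy": -0.5,"dz": 0,"wx": 0,"wy": 0,"wz": 0},{"dx": 0.9,"dy": -0.5,"dz": 0,"wx": 0,"wy": 0,"wz": 0}]'

```text
time_s: 6.3
eef_pos: [510.2, -147.6, 181.3]
ee_rot: [-0.0, 0.707, 0.707, -0.0]
force: [0.5, -0.8, -2.3]
grip_width: 0.283
grip_force: 59.1
```

Emit:
step_arm --increments '[{"dx": 0.9,"dy": -0.6,"dz": 0,"wx": 0,"wy": 0,"wz": 0},{"dx": 0.9,"dy": -0.6,"dz": 0,"wx": 0,"wy": 0,"wz": 0},{"dx": 0.9,"dy": -0.6,"dz": 0.2,"wx": 0,"wy": 0,"wz": 0},{"dx": 0.9,"dy": -0.6,"dz": 0.4,"wx": 0,"wy": 0,"wz": 0},{"dx": 0.9,"dy": -0.5,"dz": 0.6,"wx": 0,"wy": 0,"wz": 0}]'

```text
time_s: 6.8
eef_pos: [437.7, -35.3, 151.6]
ee_rot: [0.001, 0.707, 0.707, 0.0]
force: [-0.1, -0.5, -2.6]
grip_width: 0.283
grip_force: 59.2
```

Emit:
step_arm --increments '[{"dx": 0.8,"dy": -0.3,"dz": 0.6,"wx": 0,"wy": 0,"wz": 0},{"dx": 0.5,"dy": 0,"dz": 0.6,"wx": 0,"wy": 0,"wz": 0},{"dx": 0.2,"dy": 0,"dz": 0.6,"wx": 0,"wy": 0,"wz": 0},{"dx": 0,"dy": 0,"dz": 0.6,"wx": 0,"wy": 0,"wz": 0},{"dx": 0,"dy": 0,"dz": 0.6,"wx": 0,"wy": 0,"wz": 0}]'

```text
time_s: 7.3
eef_pos: [430.8, 1.6, 76.0]
ee_rot: [0.0, 0.707, 0.707, 0.0]
force: [-0.2, 0.2, -3.1]
grip_width: 0.284
grip_force: 59.1
```

Emit:
step_arm --increments '[{"dx": 0,"dy": 0,"dz": 0.5,"wx": 0,"wy": 0,"wz": 0},{"dx": 0,"dy": 0,"dz": 0.3,"wx": 0,"wy": 0,"wz": 0},{"dx": 0,"dy": 0,"dz": 0.2,"wx": 0,"wy": 0,"wz": 0},{"dx": 0,"dy": 0,"dz": 0.1,"wx": 0,"wy": 0,"wz": 0},{"dx": 0,"dy": 0,"dz": 0.1,"wx": 0,"wy": 0,"wz": 0}]'

```text
time_s: 7.8
eef_pos: [431.2, 1.0, 46.5]
ee_rot: [0.0, 0.707, 0.707, 0.0]
force: [0.6, 0.2, -2.7]
grip_width: 0.287
grip_force: 59.2
```

Emit:
step_arm --increments '[{"dx": 0,"dy": 0,"dz": 0.05,"wx": 0,"wy": 0,"wz": 0},{"dx": 0,"dy": 0,"dz": 0.03,"wx": 0,"wy": 0,"wz": 0},{"dx": 0,"dy": 0,"dz": 0,"wx": 0,"wy": 0,"wz": 0}]'

```text
time_s: 8.1
eef_pos: [431.1, 1.0, 44.4]
ee_rot: [0.0, 0.707, 0.707, 0.0]
force: [0.5, -0.7, -3.3]
grip_width: 0.286
grip_force: 59.2
```

Emit:
step_arm --increments '[{"dx": 0,"dy": 0,"dz": 0.04,"wx": 0,"wy": 0,"wz": 0},{"dx": 0,"dy": 0,"dz": 0.04,"wx": 0,"wy": 0,"wz": 0},{"dx": 0,"dy": 0,"dz": 0,"wx": 0,"wy": 0,"wz": 0}]'

```text
time_s: 8.4
eef_pos: [431.2, 0.9, 43.5]
ee_rot: [0.0, 0.707, 0.707, 0.0]
force: [-6.8, 0.5, 18.2]
grip_width: 0.283
grip_force: 61.2
```

Emit:
step_arm --increments '[{"dx": 0,"dy": 0,"dz": 0.04,"wx": 0,"wy": 0,"wz": 0},{"dx": 0,"dy": 0,"dz": 0,"wx": 0,"wy": 0,"wz": 0}]'

```text
time_s: 8.6
eef_pos: [431.2, 1.0, 43.4]
ee_rot: [0.0, 0.707, 0.707, 0.0]
force: [-13.4, 1.7, 36.3]
grip_width: 0.288
grip_force: 63.0
```

The lid is down, with contact at z ≈ 43.5. I'll ease off, release, and go look at the tray.

Emit:
step_arm --increments '[{"dx": 0,"dy": 0,"dz": -0.08,"wx": 0,"wy": 0,"wz": 0},{"dx": 0,"dy": 0,"dz": 0,"wx": 0,"wy": 0,"wz": 0}]'

```text
time_s: 8.8
eef_pos: [431.2, 0.9, 43.6]
ee_rot: [0.0, 0.707, 0.707, 0.0]
force: [0.3, -0.6, 0.3]
grip_width: 0.286
grip_force: 59.4
```

Emit:
step_arm --increments '[{"dx": 0,"dy": 0,"dz": 0,"wx": 0,"wy": 0,"wz": 0},{"dx": 0,"dy": 0,"dz": 0,"wx": 0,"wy": 0,"wz": 0},{"dx": 0,"dy": 0,"dz": -0.2,"wx": 0,"wy": 0,"wz": 0},{"dx": 0,"dy": 0,"dz": -0.6,"wx": 0,"wy": 0,"wz": 0},{"dx": 0,"dy": 0,"dz": -1,"wx": 0,"wy": 0,"wz": 0}]' --fingers 60

```text
time_s: 9.3
eef_pos: [430.4, 1.1, 88.2]
ee_rot: [-0.001, 0.707, 0.707, -0.001]
force: [0.4, -0.6, -0.1]
grip_width: 0.702
grip_force: 0.0
```

Emit:
step_arm --increments '[{"dx": 0.3,"dy": 0,"dz": -1,"wx": 0,"wy": 0,"wz": 0},{"dx": 0.8,"dy": 0.4,"dz": -1,"wx": 0,"wy": 0,"wz": 0},{"dx": 1,"dy": 0.5,"dz": -1,"wx": 0,"wy": 0,"wz": 0},{"dx": 1,"dy": 0.5,"dz": -1,"wx": 0,"wy": 0,"wz": 0},{"dx": 1,"dy": 0.5,"dz": -1,"wx": 0,"wy": 0,"wz": 0}]'

```text
time_s: 9.8
eef_pos: [478.7, 104.5, 214.8]
ee_rot: [0.0, 0.707, 0.707, 0.0]
force: [0.9, -0.5, -1.1]
grip_width: 0.701
grip_force: 0.0
```

Emit:
step_arm --increments '[{"dx": 1,"dy": 0.5,"dz": -1,"wx": 0,"wy": 0,"wz": 0},{"dx": 1,"dy": 0.5,"dz": -0.8,"wx": 0,"wy": 0,"wz": 0},{"dx": 1,"dy": 0.5,"dz": 0,"wx": 0,"wy": 0,"wz": 0},{"dx": 1,"dy": 0.5,"dz": 0,"wx": 0,"wy": 0,"wz": 0},{"dx": 0.5,"dy": 0,"dz": 0,"wx": 0,"wy": 0,"wz": 0}]'

```text
time_s: 10.3
eef_pos: [528.9, 217.5, 258.1]
ee_rot: [-0.0, 0.707, 0.707, 0.0]
force: [-0.7, -0.3, 0.3]
grip_width: 0.7
grip_force: 0.0
```

```bash
python3 - <<'E'
from h import *
s=ctrl.sense();print(s['time_s'],np.round(s['eef_pos'],1))
c=cam('wrist');f=c['frame'];cv2.imwrite('pics/w3.png',f)
for l in ['tray','tray_foot','scoop_grip','scoop_lip','bead0','vial']:
  for d in eyes.landmark_of('wrist',l): 
    if d['p']>.2: X=w(c,d['point']);print(l,round(d['p'],2),X.round(1),proj(c,X))
for d in eyes.cut_out('wrist','tray')[:1]:
    v,u=np.nonzero(d['mask']);P=np.array([onz(c,x,y,58)[:2] for x,y in zip(u,v)],np.float32)
    print(d['p'],len(u),cv2.minAreaRect(P))
# scoop from first wrist view
A=np.array([[0,1,0],[1,0,0],[0,0,-1.]]);T=np.array(c['tool_from_camera'])
c0=dict(c);c0['W']=(A@T[:3,:3],A@T[:3,3]+np.array([525,0,256.3]))
im=cv2.imread('pics/wrist0.png');k=(im.max(2)<60);k[:, :400]=0;k[:150]=0;k[215:]=0
n,lab,st,ce=cv2.connectedComponentsWithStats(k.astype(np.uint8))
i=1+np.argmax(st[1:,4]);v,u=np.nonzero(lab==i);print(st[i])
for z in (103,92): print(z,cv2.minAreaRect(np.array([onz(c0,x,y,z)[:2] for x,y in zip(u,v)],np.float32)))
E
```

```text
10.3 [528.9 217.5 258.1]
tray 0.95 [562.6 263.5  -1.4] [313, 127]
tray 0.59 [ 4.284e+02 -3.000e-01  1.600e+00] [196, 352]
tray_foot 0.61 [461.5 268.5  19.1] [208, 124]
scoop_grip 0.63 [670.9  11.3  91.4] [423, 398]
scoop_lip 0.62 [ 6.191e+02 -8.900e+00  4.000e-01] [353, 357]
bead0 0.83 [538.  277.5  26.1] [289, 114]
bead0 0.8 [481.4 284.3  23.8] [228, 107]
bead0 0.79 [480.3 253.   23.7] [228, 141]
bead0 0.66 [506.2 254.   23.8] [255, 140]
bead0 0.64 [533.1 251.8  26.8] [284, 142]
vial 0.82 [720.1 128.3   0. ] [450, 253]
0.6 40936 ((560.186279296875, 262.0388488769531), (127.95760345458984, 249.6894989013672), 84.7374496459961)
[ 415  156  103   44 1781]
103 ((667.5673217773438, 16.871612548828125), (79.6053237915039, 19.73000144958496), 18.973777770996094)
92 ((673.38671875, 14.56586742401123), (82.83483123779297, 20.53041648864746), 18.973785400390625)
```

View pics/w3.png

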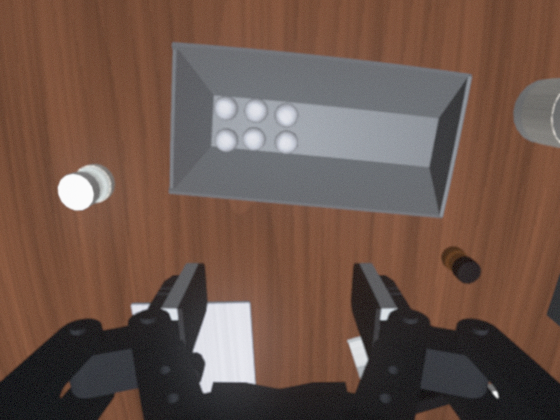

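The tray's rim corners are at (174,44), (469,74), (442,216) and (170,192), with the six beads around (225–290, 105–145). The lid is lying at (195,350). I'll refine the tray pose from its corners, and the scoop pose.

```bash
python3 - <<'E'
from h import *
from scipy.optimize import least_squares
c=cam('wrist');f=c['frame']
# tray model fit: rim corners (mm local) -> pixels
loc=np.array([[-120,61,57.5],[-120,-61,57.5],[125,61,58],[125,-61,58],[-95,24,14],[-95,-24,14],[121,24,14],[121,-24,14]],float)
g=cv2.cvtColor(f,cv2.COLOR_BGR2GRAY)
px=np.array([[174,44],[170,192],[469,74],[442,216],[213,95],[211,150],[438,117],[430,167]],np.float32)
ref=cv2.cornerSubPix(g,px.copy(),(6,6),(-1,-1),(cv2.TERM_CRITERIA_EPS+cv2.TERM_CRITERIA_MAX_ITER,30,.01))
print((ref-px).round(1).tolist())
for q in (px,ref):
    W=np.array([onz(c,*p,z)[:2] for p,z in zip(q,loc[:,2])])
    print(W.round(1).tolist())
    def r(p):
        C,S=np.cos(p[2]),np.sin(p[2]);return (loc[:,:2]@np.array([[C,S],[-S,C]])+p[:2]-W).ravel()
    o=least_squares(r,[560,262,-.1],loss='soft_l1',f_scale=2);print(o.x,o.fun.reshape(-1,2).round(1).tolist())
    x,y,a=o.x
for d in eyes.landmark_of('wrist','bead0'):
    if d['p']>.2:
        X=w(c,d['point']);e=X[:2]-[x,y];print('bead local',np.round([e@[np.cos(a),np.sin(a)],e@[-np.sin(a),np.cos(a)]],1))
# scoop from first pic, corner view
A=np.array([[0,1,0],[1,0,0],[0,0,-1.]]);T=np.array(c['tool_from_camera'])
c0=dict(c);c0['W']=(A@T[:3,:3],A@T[:3,3]+np.array([525,0,256.3]))
s=cv2.imread('pics/wrist0.png')[100:240,350:530]
cv2.imwrite('pics/sc.png',cv2.resize(s,None,fx=4,fy=4,interpolation=cv2.INTER_CUBIC))
E
```

```text
[[-2.4000000953674316, -4.5], [-0.10000000149011612, -2.0], [1.2999999523162842, -2.299999952316284], [-1.5, -2.200000047683716], [1.2000000476837158, -0.10000000149011612], [0.0, 0.0], [0.5, -1.2999999523162842], [-0.5, -3.4000000953674316]]
[[443.5, 332.9], [431.4, 209.7], [686.8, 311.1], [677.1, 187.0], [466.3, 292.7], [462.0, 240.8], [682.0, 273.3], [679.0, 224.3]]
[ 5.58285053e+02  2.59789295e+02 -8.85719415e-02] [[0.6, -1.7], [2.0, -0.0], [1.4, -1.6], [0.3, 1.0], [-0.5, -0.6], [-0.5, 3.4], [-1.1, -0.3], [-2.3, 0.9]]
[[441.7, 336.4], [431.4, 211.5], [687.7, 313.0], [675.4, 189.1], [467.5, 292.8], [462.0, 240.8], [682.4, 274.5], [678.2, 227.7]]
[ 5.58139326e+02  2.61531972e+02 -8.63593247e-02] [[2.1, -3.8], [1.9, -0.4], [0.2, -1.5], [2.0, 0.9], [-1.9, 0.9], [-0.6, 5.0], [-1.6, 0.5], [-1.6, -0.5]]
bead local [-48.   -9.5]
bead local [-53.1  22.9]
bead local [-22.6  11.7]
bead local [-22.4 -15.2]
bead local [-77.4 -12.8]
bead local [-77.7  15.1]
```

View pics/sc.png

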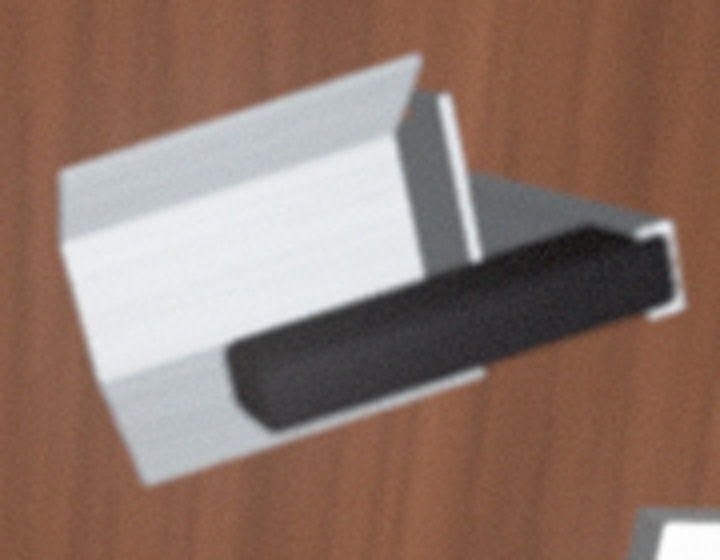

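The crop shows the scoop's rim corners at (60,170), (148,486), (420,58) and (485,372), its floor-lip corners at (64,242) and (103,382), and the handle. I'll fit the pose from these.

```bash
python3 - <<'E'
from h import *
from scipy.optimize import least_squares
c=cam('wrist')
A=np.array([[0,1,0],[1,0,0],[0,0,-1.]]);T=np.array(c['tool_from_camera'])
c['W']=(A@T[:3,:3],A@T[:3,3]+np.array([525,0,256.3]))
loc=np.array([[-46,40.5,25],[-46,-40.5,25],[44,40.5,25],[44,-40.5,25],[-46,20,2],[-46,-20,2]])
px=np.array([[60,170],[148,486],[420,58],[485,372],[64,242],[103,382]])/4+[350,100]
W=np.array([onz(c,*p,z)[:2] for p,z in zip(px,loc[:,2])])
def r(p):
    C,S=np.cos(p[2]),np.sin(p[2]);return (loc[:,:2]@np.array([[C,S],[-S,C]])+p[:2]-W).ravel()
o=least_squares(r,[660,5,.33]);x,y,a=o.x;print(o.x,o.fun.reshape(-1,2).round(1).tolist())
print('grip',x+8*np.cos(a),y+8*np.sin(a))
E
```

```text
[6.61749816e+02 1.01037830e+01 3.29934815e-01] [[-0.1, -0.9], [-0.9, 0.4], [1.2, 1.2], [1.2, 0.0], [-0.9, 0.4], [-0.5, -1.0]]
grip 669.318323224169 12.695633871451523
```

Emit:
step_arm --increments '[{"dx": -0.6,"dy": 0.4,"dz": 0,"wx": 0,"wy": 0,"wz": -1},{"dx": -0.8,"dy": 0.8,"dz": 0,"wx": 0,"wy": 0,"wz": 0},{"dx": -1,"dy": 0.7,"dz": 0,"wx": 0,"wy": 0,"wz": 0},{"dx": -1,"dy": 0.7,"dz": 0,"wx": 0,"wy": 0,"wz": 0},{"dx": -1,"dy": 0.7,"dz": 0,"wx": 0,"wy": 0,"wz": 0}]'

```text
time_s: 11.35
eef_pos: [621.2, 112.9, 258.3]
ee_rot: [0.0, 0.669, 0.743, -0.0]
force: [0.6, 0.6, 0.3]
grip_width: 0.707
grip_force: 0.0
```

Emit:
step_arm --increments '[{"dx": -1,"dy": 0.7,"dz": 0.3,"wx": 0,"wy": 0,"wz": 0},{"dx": -1,"dy": 0.7,"dz": 0.5,"wx": 0,"wy": 0,"wz": 0},{"dx": -1,"dy": 0,"dz": 0.7,"wx": 0,"wy": 0,"wz": -1},{"dx": 0,"dy": 0,"dz": 0.7,"wx": 0,"wy": 0,"wz": -1},{"dx": 0,"dy": 0,"dz": 0,"wx": 0,"wy": 0,"wz": -1}]'

```text
time_s: 11.85
eef_pos: [662.4, 42.1, 200.2]
ee_rot: [-0.002, 0.543, 0.839, -0.001]
force: [-0.6, -0.7, 0.3]
grip_width: 0.706
grip_force: 0.0
```

Emit:
step_arm --increments '[{"dx": 0,"dy": 0,"dz": 0,"wx": 0,"wy": 0,"wz": -1},{"dx": 0,"dy": 0,"dz": 0,"wx": 0,"wy": 0,"wz": -1},{"dx": 0,"dy": 0,"dz": 0,"wx": 0,"wy": 0,"wz": -1},{"dx": 0,"dy": 0,"dz": 0,"wx": 0,"wy": 0,"wz": -1},{"dx": 0,"dy": 0,"dz": 0,"wx": 0,"wy": 0,"wz": -1}]'

```text
time_s: 12.35
eef_pos: [663.1, 43.0, 203.2]
ee_rot: [-0.0, 0.307, 0.952, -0.0]
force: [-0.5, 0.7, 0.2]
grip_width: 0.701
grip_force: 0.0
```

Emit:
step_arm --increments '[{"dx": 0,"dy": 0,"dz": 0,"wx": 0,"wy": 0,"wz": -1},{"dx": 0,"dy": 0,"dz": 0,"wx": 0,"wy": 0,"wz": -1},{"dx": 0,"dy": 0,"dz": 0,"wx": 0,"wy": 0,"wz": -1},{"dx": 0,"dy": 0,"dz": 0,"wx": 0,"wy": 0,"wz": -1},{"dx": 0,"dy": 0,"dz": 0,"wx": 0,"wy": 0,"wz": -1}]'

```text
time_s: 12.85
eef_pos: [663.1, 42.9, 203.2]
ee_rot: [-0.0, 0.05, 0.999, -0.0]
force: [-0.5, 0.1, -0.2]
grip_width: 0.703
grip_force: 0.0
```

Emit:
step_arm --increments '[{"dx": 0,"dy": 0,"dz": 0,"wx": 0,"wy": 0,"wz": -1},{"dx": 0,"dy": 0,"dz": 0,"wx": 0,"wy": 0,"wz": -1},{"dx": 0,"dy": 0,"dz": 0,"wx": 0,"wy": 0,"wz": -1},{"dx": 0,"dy": 0,"dz": 0,"wx": 0,"wy": 0,"wz": -1},{"dx": 0,"dy": 0,"dz": 0,"wx": 0,"wy": 0,"wz": -0.15}]'

```text
time_s: 13.35
eef_pos: [663.1, 43.0, 203.3]
ee_rot: [-0.0, -0.165, 0.986, -0.0]
force: [1.1, -0.3, -0.4]
grip_width: 0.704
grip_force: 0.0
```

```bash
cat > d.py <<'E'
from h import *
def delta(x,y,z,tray=None):
    s=ctrl.sense();A=Rq(s['ee_rot']).as_matrix();p=np.array(s['eef_pos'])
    print(s['time_s'],p.round(1),'toolx deg',np.degrees(np.arctan2(A[1,0],A[0,0])).round(2),'zaxis',A[:,2].round(3),'F',np.round(s['force'],1),'d units',(A.T@(np.array([x,y,z])-p)/25).round(3),'grip',round(s['grip_width'],3),round(s['grip_force'],1))
E
python3 -c "
from d import *
delta(669.3,12.7,98)"
```

```text
13.35 [663.1  43.  203.3] toolx deg -161.02 zaxis [-0. -0. -1.] F [ 1.1 -0.3 -0.4] d units [ 0.161 -1.225  4.211] grip 0.704 0.0
```

Emit:
step_arm --increments '[{"dx": 0.16,"dy": -0.6,"dz": 0,"wx": 0,"wy": 0,"wz": 0},{"dx": 0,"dy": -0.62,"dz": 0.3,"wx": 0,"wy": 0,"wz": 0},{"dx": 0,"dy": 0,"dz": 0.8,"wx": 0,"wy": 0,"wz": 0},{"dx": 0,"dy": 0,"dz": 1,"wx": 0,"wy": 0,"wz": 0},{"dx": 0,"dy": 0,"dz": 1,"wx": 0,"wy": 0,"wz": 0}]'

```text
time_s: 13.85
eef_pos: [669.4, 11.2, 124.3]
ee_rot: [-0.0, -0.163, 0.987, -0.0]
force: [0.7, -0.1, -0.1]
grip_width: 0.701
grip_force: 0.0
```

Emit:
step_arm --increments '[{"dx": 0,"dy": 0,"dz": 0.8,"wx": 0,"wy": 0,"wz": 0},{"dx": 0,"dy": 0,"dz": 0.31,"wx": 0,"wy": 0,"wz": 0},{"dx": 0,"dy": 0,"dz": 0,"wx": 0,"wy": 0,"wz": 0}]'

```text
time_s: 14.15
eef_pos: [669.0, 12.1, 96.8]
ee_rot: [-0.001, -0.163, 0.987, 0.0]
force: [0.4, -0.1, 0.5]
grip_width: 0.704
grip_force: 0.0
```

Emit:
step_arm --increments '[{"dx": 0,"dy": 0,"dz": 0,"wx": 0,"wy": 0,"wz": 0},{"dx": 0,"dy": 0,"dz": 0,"wx": 0,"wy": 0,"wz": 0},{"dx": 0,"dy": 0,"dz": 0,"wx": 0,"wy": 0,"wz": 0},{"dx": 0,"dy": 0,"dz": 0,"wx": 0,"wy": 0,"wz": 0},{"dx": 0,"dy": 0,"dz": 0,"wx": 0,"wy": 0,"wz": 0}]' --fingers 8 --squeeze 90

```text
time_s: 14.65
eef_pos: [669.8, 12.8, 99.2]
ee_rot: [0.001, -0.164, 0.986, -0.0]
force: [-0.4, -1.7, 6.5]
grip_width: 0.169
grip_force: 89.1
```

```bash
python3 -c "
from d import *
delta(669.3,12.7,98)"
```

```text
14.65 [669.8  12.8  99.2] toolx deg -161.1 zaxis [ 0.002 -0.001 -1.   ] F [-0.4 -1.7  6.5] d units [0.021 0.003 0.05 ] grip 0.169 89.1
```

Emit:
step_arm --increments '[{"dx": 0,"dy": 0,"dz": -0.3,"wx": 0,"wy": 0,"wz": 0},{"dx": 0,"dy": 0,"dz": -0.7,"wx": 0,"wy": 0,"wz": 0},{"dx": 0,"dy": 0,"dz": -1,"wx": 0,"wy": 0,"wz": 0.5},{"dx": 0,"dy": 0,"dz": -1,"wx": 0,"wy": 0,"wz": 1},{"dx": 0,"dy": 0,"dz": -0.8,"wx": 0,"wy": 0,"wz": 1}]'

```text
time_s: 15.15
eef_pos: [669.2, 13.2, 194.5]
ee_rot: [0.0, -0.032, 0.999, 0.0]
force: [0.1, -0.2, -1.3]
grip_width: 0.171
grip_force: 88.0
```

Emit:
step_arm --increments '[{"dx": 0,"dy": 0.2,"dz": -0.2,"wx": 0,"wy": 0,"wz": 1},{"dx": 0,"dy": 0.6,"dz": 0,"wx": 0,"wy": 0,"wz": 0.48},{"dx": 0.3,"dy": 0.9,"dz": 0,"wx": 0,"wy": 0,"wz": 0},{"dx": 0.4,"dy": 1,"dz": 0,"wx": 0,"wy": 0,"wz": 0},{"dx": 0.4,"dy": 1,"dz": 0,"wx": 0,"wy": 0,"wz": 0}]'

```text
time_s: 15.65
eef_pos: [647.7, 108.5, 197.8]
ee_rot: [-0.001, 0.044, 0.999, 0.0]
force: [0.3, 0.2, -2.3]
grip_width: 0.167
grip_force: 88.0
```

Emit:
step_arm --increments '[{"dx": 0.4,"dy": 1,"dz": 0,"wx": 0,"wy": 0,"wz": 0},{"dx": 0.4,"dy": 1,"dz": 0,"wx": 0,"wy": 0,"wz": 0},{"dx": 0.4,"dy": 1,"dz": 0,"wx": 0,"wy": 0,"wz": 0},{"dx": 0.4,"dy": 1,"dz": 0,"wx": 0,"wy": 0,"wz": 0},{"dx": 0.2,"dy": 0.9,"dz": 0,"wx": 0,"wy": 0,"wz": 0}]'

```text
time_s: 16.15
eef_pos: [613.2, 235.0, 198.0]
ee_rot: [-0.001, 0.043, 0.999, 0.0]
force: [1.0, -0.5, -1.3]
grip_width: 0.176
grip_force: 88.0
```

Emit:
step_arm --increments '[{"dx": 0,"dy": 0.6,"dz": 0,"wx": 0,"wy": 0,"wz": 0},{"dx": 0,"dy": 0.3,"dz": 0,"wx": 0,"wy": 0,"wz": 0},{"dx": 0,"dy": 0,"dz": 0,"wx": 0,"wy": 0,"wz": 0},{"dx": 0,"dy": 0,"dz": 0,"wx": 0,"wy": 0,"wz": 0}]'

```text
time_s: 16.55
eef_pos: [616.4, 255.1, 197.8]
ee_rot: [-0.0, 0.044, 0.999, -0.0]
force: [-0.2, 0.7, -2.4]
grip_width: 0.175
grip_force: 88.0
```

```bash
python3 - <<'E'
from d import *
delta(614.8,256.4,113)
c=cam('wrist');cv2.imwrite('pics/w4.png',c['frame'])
for l in ['scoop','scoop_lip','tray_foot','tray']:
  for d in eyes.landmark_of('wrist',l)[:2]: print(l,round(d['p'],2),w(c,d['point']).round(1))
E
```

```text
16.55 [616.4 255.1 197.8] toolx deg 174.98 zaxis [-0. -0. -1.] F [-0.2  0.7 -2.4] d units [0.068 0.047 3.393] grip 0.175 88.0
scoop 0.61 [611.1 251.6 100.5]
scoop_lip 0.83 [565.8 255.9  99.3]
tray_foot 0.74 [504.7 284.4  21.9]
tray 0.69 [561.2 265.1  -0. ]
```

View pics/w4.png

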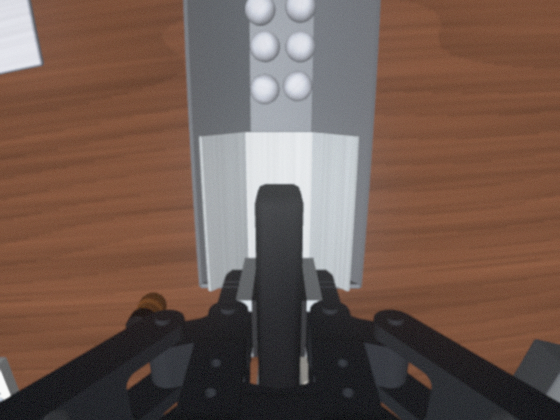

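The wrist view shows the scoop (lip at row 133, columns 200–358) over the tray's +x half, with the six beads ahead of it at columns 260–302, rows 5–90. I'll check centring from the tray edges in the tool frame.

```bash
python3 - <<'E'
from d import *
c=cam('wrist');f=cv2.GaussianBlur(cv2.cvtColor(c['frame'],cv2.COLOR_BGR2GRAY),(3,3),0).astype(float)
s=ctrl.sense();A=Rq(s['ee_rot']).as_matrix();p=np.array(s['eef_pos'])
b=c['frame'].astype(float);hue=b[...,2]-b[...,0]   # wood: red>blue
for v in (10,40,70,100,125,200,250):
    h=hue[v];L=[u for u in range(150,230) if h[u]>25][-1:];
    R=[u for u in range(340,420) if h[u]>25][:1]
    o=[]
    for u in L+R: o.append((A.T@(onz(c,u,v,58)-p)).round(1)[:2].tolist())
    g=np.diff(f[v]);fl=230+int(np.argmax(g[230:258])),300+int(np.argmin(g[300:325]))
    q=[(A.T@(onz(c,u,v,14)-p)).round(1)[:2].tolist() for u in fl]
    print(v,L,R,o,'floor',fl,q)
# scoop lip corners at scoop height
for u,z in ((201,25),(358,25),(247,2),(312,2)): print(u,(A.T@(onz(c,u,134,p[2]-99.2+z)-p)).round(1))
E
```

```text
10 [182] [380] [[129.9, -61.4], [129.9, 65.8]] floor (244, 311) [[138.6, -25.2], [138.6, 24.9]]
40 [183] [378] [[111.4, -61.6], [111.4, 65.4]] floor (248, 311) [[117.1, -22.6], [117.1, 25.2]]
70 [185] [376] [[92.5, -61.3], [92.5, 65.1]] floor (249, 311) [[95.1, -22.2], [95.1, 25.6]]
100 [186] [375] [[73.1, -61.7], [73.1, 65.5]] floor (249, 310) [[72.6, -22.6], [72.5, 25.2]]
125 [187] [373] [[56.5, -62.0], [56.5, 65.2]] floor (249, 310) [[53.2, -23.0], [53.2, 25.6]]
200 [192] [368] [[3.3, -61.9], [3.3, 65.1]] floor (246, 310) [[-8.7, -26.8], [-8.8, 27.0]]
250 [195] [364] [[-35.6, -62.3], [-35.7, 64.8]] floor (247, 308) [[-54.1, -27.2], [-54.2, 26.3]]
201 [ 56.3 -39.1  74.2]
358 [56.3 41.2 74.2]
247 [ 54.1 -17.4  97.2]
312 [54.  19.7 97.2]
```

Emit:
step_arm --increments '[{"dx": 0,"dy": 0.03,"dz": 0.5,"wx": 0,"wy": 0,"wz": 0},{"dx": 0,"dy": 0,"dz": 0.8,"wx": 0,"wy": 0,"wz": 0},{"dx": 0,"dy": 0,"dz": 0.8,"wx": 0,"wy": 0,"wz": 0},{"dx": 0,"dy": 0,"dz": 0.6,"wx": 0,"wy": 0,"wz": 0},{"dx": 0,"dy": 0,"dz": 0.4,"wx": 0,"wy": 0,"wz": 0}]'

```text
time_s: 17.35
eef_pos: [615.7, 256.6, 118.6]
ee_rot: [-0.001, 0.043, 0.999, -0.0]
force: [-0.5, 0.5, -2.2]
grip_width: 0.173
grip_force: 88.0
```

Emit:
step_arm --increments '[{"dx": 0,"dy": 0,"dz": 0.16,"wx": 0,"wy": 0,"wz": 0},{"dx": 0,"dy": 0,"dz": 0.06,"wx": 0,"wy": 0,"wz": 0},{"dx": 0,"dy": 0,"dz": 0,"wx": 0,"wy": 0,"wz": 0}]'

```text
time_s: 17.65
eef_pos: [616.5, 256.8, 115.6]
ee_rot: [0.0, 0.043, 0.999, 0.0]
force: [0.2, -0.1, -0.7]
grip_width: 0.171
grip_force: 88.0
```

Emit:
step_arm --increments '[{"dx": 0,"dy": 0,"dz": 0.04,"wx": 0,"wy": 0,"wz": 0},{"dx": 0,"dy": 0,"dz": 0,"wx": 0,"wy": 0,"wz": 0}]'

```text
time_s: 17.85
eef_pos: [616.4, 256.8, 114.5]
ee_rot: [0.0, 0.043, 0.999, 0.0]
force: [-0.1, -0.1, -1.4]
grip_width: 0.173
grip_force: 88.0
```

Emit:
step_arm --increments '[{"dx": 0,"dy": 0,"dz": 0.03,"wx": 0,"wy": 0,"wz": 0},{"dx": 0,"dy": 0,"dz": 0,"wx": 0,"wy": 0,"wz": 0}]'

```text
time_s: 18.05
eef_pos: [616.2, 256.7, 113.3]
ee_rot: [0.0, 0.043, 0.999, 0.0]
force: [0.2, -0.4, -1.7]
grip_width: 0.172
grip_force: 88.0
```

Emit:
step_arm --increments '[{"dx": 0,"dy": 0,"dz": 0.02,"wx": 0,"wy": 0,"wz": 0},{"dx": 0,"dy": 0,"dz": 0,"wx": 0,"wy": 0,"wz": 0}]'

```text
time_s: 18.25
eef_pos: [616.3, 256.7, 113.2]
ee_rot: [0.0, 0.043, 0.999, 0.0]
force: [-1.1, -0.6, 1.5]
grip_width: 0.168
grip_force: 88.5
```

Emit:
step_arm --increments '[{"dx": 0.15,"dy": 0,"dz": 0,"wx": 0,"wy": 0,"wz": 0},{"dx": 0.25,"dy": 0,"dz": 0,"wx": 0,"wy": 0,"wz": 0},{"dx": 0.3,"dy": 0,"dz": 0,"wx": 0,"wy": 0,"wz": 0},{"dx": 0.3,"dy": 0,"dz": 0,"wx": 0,"wy": 0,"wz": 0},{"dx": 0.3,"dy": 0,"dz": 0,"wx": 0,"wy": 0,"wz": 0}]'

```text
time_s: 18.75
eef_pos: [583.3, 259.7, 113.2]
ee_rot: [0.0, 0.043, 0.999, 0.0]
force: [2.6, 0.1, 3.3]
grip_width: 0.175
grip_force: 88.7
```

Emit:
step_arm --increments '[{"dx": 0.3,"dy": 0,"dz": 0,"wx": 0,"wy": 0,"wz": 0},{"dx": 0.3,"dy": 0,"dz": 0,"wx": 0,"wy": 0,"wz": 0},{"dx": 0.3,"dy": 0,"dz": 0,"wx": 0,"wy": 0,"wz": 0},{"dx": 0.3,"dy": 0,"dz": 0,"wx": 0,"wy": 0,"wz": 0},{"dx": 0.3,"dy": 0,"dz": 0,"wx": 0,"wy": 0,"wz": 0}]'

```text
time_s: 19.25
eef_pos: [546.2, 262.9, 113.2]
ee_rot: [0.001, 0.043, 0.999, 0.0]
force: [2.6, 0.0, 6.0]
grip_width: 0.17
grip_force: 89.1
```

```bash
python3 - <<'E'
from d import *
delta(525,264.3,113)
c=cam('wrist');cv2.imwrite('pics/w5.png',c['frame'])
for l in ['tray_foot','bead0']:
  for d in eyes.landmark_of('wrist',l):
    if d['p']>.2: X=w(c,d['point']);e=X[:2]-[559,261.3];a=-.087;print(l,round(d['p'],2),X.round(1),'local',np.round([e@[np.cos(a),np.sin(a)],e@[-np.sin(a),np.cos(a)]],1),proj(c,X))
E
```

```text
19.25 [546.2 262.9 113.2] toolx deg 175.02 zaxis [ 0.001  0.    -1.   ] F [2.6 0.  6. ] d units [ 0.85  -0.016  0.006] grip 0.17 89.1
tray_foot 0.8 [464.6 269.1  17.1] local [-94.7  -0.4] [276, 83]
bead0 0.9 [469.2 249.5  29.4] local [-88.4 -19.5] [239, 95]
bead0 0.83 [485.7 256.8  28.6] local [-72.6 -10.9] [256, 125]
bead0 0.79 [469.7 293.8  28.8] local [-91.8  24.7] [324, 88]
bead0 0.73 [476.  267.2  23.8] local [-83.2  -1.3] [274, 105]
bead0 0.65 [489.  285.5  26.3] local [-71.8  18. ] [310, 127]
bead0 0.63 [510.8 270.9  28.4] local [-48.8   5.3] [286, 169]
```

View pics/w5.png

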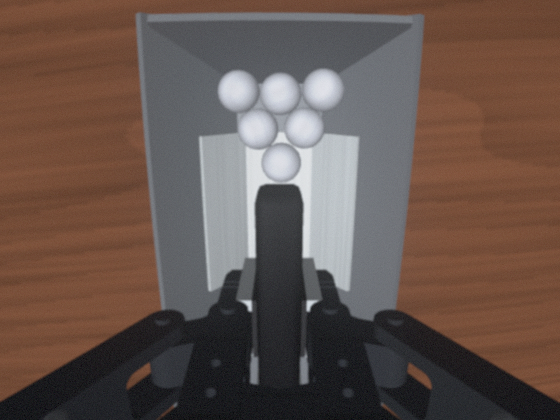

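The wrist view shows one bead already on the pan at (281,162), two at the lip at (258,128) and (304,128), and three against the ramp at row 92. I'll keep pushing gently.

Emit:
step_arm --increments '[{"dx": 0.2,"dy": 0,"dz": 0,"wx": 0,"wy": 0,"wz": 0},{"dx": 0.2,"dy": 0,"dz": 0,"wx": 0,"wy": 0,"wz": 0},{"dx": 0.2,"dy": 0,"dz": 0,"wx": 0,"wy": 0,"wz": 0},{"dx": 0.2,"dy": 0,"dz": 0,"wx": 0,"wy": 0,"wz": 0},{"dx": 0.15,"dy": 0,"dz": 0,"wx": 0,"wy": 0,"wz": 0}]'

```text
time_s: 19.9
eef_pos: [522.6, 264.9, 113.1]
ee_rot: [0.001, 0.043, 0.999, 0.0]
force: [2.9, -0.1, 5.7]
grip_width: 0.174
grip_force: 89.1
```

Emit:
step_arm --increments '[{"dx": 0.08,"dy": 0,"dz": 0,"wx": 0,"wy": 0,"wz": 0},{"dx": 0.05,"dy": 0,"dz": 0,"wx": 0,"wy": 0,"wz": 0},{"dx": 0,"dy": 0,"dz": 0,"wx": 0,"wy": 0,"wz": 0}]'

```text
time_s: 20.2
eef_pos: [519.5, 265.2, 113.2]
ee_rot: [0.0, 0.043, 0.999, 0.0]
force: [2.2, 0.2, 6.3]
grip_width: 0.172
grip_force: 89.2
```

```bash
python3 - <<'E'
from d import *
delta(525,264.3,113)
c=cam('wrist');cv2.imwrite('pics/w6.png',c['frame'])
for l in ['tray_foot','bead0']:
  for d in eyes.landmark_of('wrist',l):
    if d['p']>.2: X=w(c,d['point']);e=X[:2]-[559,261.3];a=-.087;print(l,round(d['p'],2),X.round(1),'local',np.round([e@[np.cos(a),np.sin(a)],e@[-np.sin(a),np.cos(a)]],1),proj(c,X))
E
```

```text
20.2 [519.5 265.2 113.2] toolx deg 175.02 zaxis [ 0.001  0.    -1.   ] F [2.2 0.2 6.3] d units [-0.224 -0.018  0.006] grip 0.172 89.2
tray_foot 0.62 [461.  270.9  15.2] local [-98.5   1.1] [278, 125]
bead0 0.84 [485.4 285.8  26.4] local [-75.4  18. ] [309, 169]
bead0 0.83 [467.6 294.4  31.9] local [-94.   25.1] [324, 136]
bead0 0.76 [485.5 252.8  25.2] local [-72.4 -14.8] [250, 174]
bead0 0.57 [469.7 270.7  24.9] local [-89.8   1.6] [279, 143]
bead0 0.56 [465.2 247.4  35.5] local [-92.3 -22. ] [234, 140]
```

Emit:
step_arm --increments '[{"dx": 0.03,"dy": 0,"dz": 0,"wx": 0,"wy": 0,"wz": 0},{"dx": 0.03,"dy": 0,"dz": 0,"wx": 0,"wy": 0,"wz": 0},{"dx": 0,"dy": 0,"dz": 0,"wx": 0,"wy": 0,"wz": 0}]'

```text
time_s: 20.65
eef_pos: [518.9, 265.3, 113.4]
ee_rot: [0.002, 0.044, 0.999, 0.0]
force: [6.5, -0.8, 4.7]
grip_width: 0.173
grip_force: 89.0
```

Emit:
step_arm --increments '[{"dx": -0.05,"dy": 0,"dz": -0.11,"wx": 0,"wy": 0.5,"wz": 0},{"dx": -0.05,"dy": 0,"dz": -0.11,"wx": 0,"wy": 0.5,"wz": 0},{"dx": -0.04,"dy": 0,"dz": -0.11,"wx": 0,"wy": 0.5,"wz": 0},{"dx": -0.04,"dy": 0,"dz": -0.12,"wx": 0,"wy": 0.5,"wz": 0},{"dx": -0.03,"dy": 0,"dz": -0.12,"wx": 0,"wy": 0.5,"wz": 0}]'

```text
time_s: 21.15
eef_pos: [525.3, 264.4, 126.1]
ee_rot: [-0.131, 0.043, 0.99, 0.006]
force: [5.6, 0.1, -1.7]
grip_width: 0.171
grip_force: 88.3
```

Emit:
step_arm --increments '[{"dx": 0,"dy": 0,"dz": 0,"wx": 0,"wy": 0,"wz": 0},{"dx": 0,"dy": 0,"dz": 0,"wx": 0,"wy": 0,"wz": 0},{"dx": 0,"dy": 0,"dz": 0,"wx": 0,"wy": 0,"wz": 0}]'

```text
time_s: 21.45
eef_pos: [525.2, 264.4, 126.4]
ee_rot: [-0.13, 0.043, 0.991, 0.006]
force: [6.0, -1.1, 3.1]
grip_width: 0.169
grip_force: 88.9
```

```bash
cat > b.py <<'E'
from d import *
def beads(name='wrist'):
    c=cam(name);s=ctrl.sense();A=Rq(s['ee_rot']).as_matrix();p=np.array(s['eef_pos'])
    for d in eyes.landmark_of(name,'bead0'):
        if d['p']>.2:
            X=w(c,d['point']);t=A.T@(X-p)
            print(name,round(d['p'],2),X.round(),'in scoop xyz',np.round([8-t[0],t[1]-1,99.2-t[2]]),proj(c,X))
    return c
E
python3 - <<'E'
from b import *
delta(525,264.3,113)
c=beads();cv2.imwrite('pics/w7.png',c['frame']);c=beads('side');cv2.imwrite('pics/s7.png',c['frame'])
E
```

```text
21.45 [525.2 264.4 126.4] toolx deg 175.0 zaxis [-0.256  0.022 -0.966] F [ 6.  -1.1  3.1] d units [-0.131 -0.004  0.519] grip 0.169 88.9
wrist 0.96 [482. 253.  51.] in scoop xyz [-13. -16.  16.] [249, 196]
wrist 0.78 [478. 285.  46.] in scoop xyz [-18.  15.   9.] [305, 185]
wrist 0.75 [512. 288.  41.] in scoop xyz [15. 22. 13.] [316, 241]
wrist 0.63 [502. 249.  45.] in scoop xyz [  8. -18.  15.] [248, 232]
side 0.64 [494. 269.  46.] in scoop xyz [-1.  1. 14.] [224, 294]
side 0.62 [486. 255.  46.] in scoop xyz [ -8. -13.  12.] [230, 292]
side 0.55 [518. 283.  35.] in scoop xyz [23. 17.  8.] [212, 299]
side 0.54 [504. 252.  40.] in scoop xyz [ 11. -15.  11.] [224, 290]
side 0.48 [ 566. -261.   -6.] in scoop xyz [ 126. -521.   -7.] [295, 183]
side 0.47 [521. 263.  35.] in scoop xyz [27. -3. 10.] [216, 292]
side 0.4 [483. 280.  46.] in scoop xyz [-13.  11.  10.] [226, 300]
```

Both views place the beads inside the scoop, and the side camera counts all six. I'll back off the ramp slightly and lift.

Emit:
step_arm --increments '[{"dx": -0.1,"dy": 0,"dz": -0.05,"wx": 0,"wy": 0,"wz": 0},{"dx": -0.05,"dy": 0,"dz": -0.2,"wx": 0,"wy": 0,"wz": 0},{"dx": 0.05,"dy": 0,"dz": -0.3,"wx": 0,"wy": 0,"wz": 0},{"dx": 0.12,"dy": 0,"dz": -0.45,"wx": 0,"wy": 0,"wz": 0},{"dx": 0.15,"dy": 0,"dz": -0.55,"wx": 0,"wy": 0,"wz": 0}]'

```text
time_s: 22.15
eef_pos: [530.5, 264.2, 165.9]
ee_rot: [-0.131, 0.043, 0.99, 0.006]
force: [-0.2, -0.6, -2.4]
grip_width: 0.169
grip_force: 88.0
```

Emit:
step_arm --increments '[{"dx": 0.16,"dy": 0,"dz": -0.6,"wx": 0,"wy": 0,"wz": 0},{"dx": 0.16,"dy": 0,"dz": -0.6,"wx": 0,"wy": 0,"wz": 0},{"dx": 0.16,"dy": 0,"dz": -0.6,"wx": 0,"wy": 0,"wz": 0},{"dx": 0.13,"dy": 0,"dz": -0.5,"wx": 0,"wy": 0,"wz": 0},{"dx": 0.08,"dy": 0,"dz": -0.3,"wx": 0,"wy": 0,"wz": 0}]'

```text
time_s: 22.65
eef_pos: [531.0, 264.2, 234.0]
ee_rot: [-0.129, 0.043, 0.991, 0.006]
force: [0.9, -0.1, -2.2]
grip_width: 0.172
grip_force: 88.0
```

```bash
python3 - <<'E'
from b import *
delta(605,-263,230)
beads();beads('side')
E
```

```text
22.65 [531.  264.2 234. ] toolx deg 175.03 zaxis [-0.256  0.023 -0.966] F [ 0.9 -0.1 -2.2] d units [ -4.656 -20.753  -1.085] grip 0.172 88.0
wrist 0.86 [506. 248. 152.] in scoop xyz [  6. -19.  13.] [246, 228]
wrist 0.84 [491. 282. 155.] in scoop xyz [-12.  13.  12.] [302, 198]
wrist 0.74 [526. 283. 147.] in scoop xyz [24. 17. 13.] [308, 256]
wrist 0.68 [515. 273. 149.] in scoop xyz [13.  7. 12.] [290, 239]
wrist 0.58 [488. 260. 152.] in scoop xyz [-12.  -9.   9.] [264, 195]
wrist 0.4 [530. 256. 147.] in scoop xyz [30. -9. 14.] [264, 266]
side 0.67 [493. 278. 151.] in scoop xyz [-8.  9. 11.] [219, 263]
side 0.65 [531. 282. 142.] in scoop xyz [30. 17. 11.] [203, 262]
side 0.62 [505. 251. 144.] in scoop xyz [  7. -17.   7.] [221, 256]
side 0.57 [494. 260. 155.] in scoop xyz [-7. -8. 15.] [223, 256]
side 0.5 [531. 259. 143.] in scoop xyz [32. -6. 13.] [209, 255]
side 0.48 [509. 272. 151.] in scoop xyz [ 8.  5. 14.] [214, 259]
side 0.45 [ 343. -175.   -2.] in scoop xyz [ -76. -455. -166.] [354, 218]
```

Emit:
step_arm --increments '[{"dx": -0.05,"dy": -0.2,"dz": -0.01,"wx": 0,"wy": 0,"wz": 0},{"dx": -0.1,"dy": -0.4,"dz": -0.02,"wx": 0,"wy": 0,"wz": 0},{"dx": -0.15,"dy": -0.6,"dz": -0.04,"wx": 0,"wy": 0,"wz": 0},{"dx": -0.2,"dy": -0.8,"dz": -0.05,"wx": 0,"wy": 0,"wz": 0},{"dx": -0.2,"dy": -0.9,"dz": -0.05,"wx": 0,"wy": 0,"wz": 0}]'

```text
time_s: 23.35
eef_pos: [542.6, 188.6, 231.6]
ee_rot: [-0.131, 0.043, 0.99, 0.006]
force: [0.5, 0.2, -3.0]
grip_width: 0.172
grip_force: 88.0
```

Emit:
step_arm --increments '[{"dx": -0.24,"dy": -1,"dz": -0.06,"wx": 0,"wy": 0,"wz": 0},{"dx": -0.24,"dy": -1,"dz": -0.06,"wx": 0,"wy": 0,"wz": 0},{"dx": -0.24,"dy": -1,"dz": -0.06,"wx": 0,"wy": 0,"wz": 0},{"dx": -0.24,"dy": -1,"dz": -0.06,"wx": 0,"wy": 0,"wz": 0},{"dx": -0.24,"dy": -1,"dz": -0.06,"wx": 0,"wy": 0,"wz": 0}]'

```text
time_s: 23.85
eef_pos: [562.4, 60.8, 231.2]
ee_rot: [-0.131, 0.044, 0.99, 0.006]
force: [0.7, 0.5, -3.2]
grip_width: 0.169
grip_force: 88.0
```

Emit:
step_arm --increments '[{"dx": -0.24,"dy": -1,"dz": -0.06,"wx": 0,"wy": 0,"wz": 0},{"dx": -0.24,"dy": -1,"dz": -0.06,"wx": 0,"wy": 0,"wz": 0},{"dx": -0.24,"dy": -1,"dz": -0.06,"wx": 0,"wy": 0,"wz": 0},{"dx": -0.24,"dy": -1,"dz": -0.06,"wx": 0,"wy": 0,"wz": 0},{"dx": -0.24,"dy": -1,"dz": -0.06,"wx": 0,"wy": 0,"wz": 0}]'

```text
time_s: 24.35
eef_pos: [582.0, -66.4, 230.6]
ee_rot: [-0.131, 0.044, 0.99, 0.006]
force: [0.0, 0.7, -2.5]
grip_width: 0.171
grip_force: 88.0
```

Emit:
step_arm --increments '[{"dx": -0.24,"dy": -1,"dz": -0.06,"wx": 0,"wy": 0,"wz": 0},{"dx": -0.24,"dy": -1,"dz": -0.06,"wx": 0,"wy": 0,"wz": 0},{"dx": -0.24,"dy": -1,"dz": -0.06,"wx": 0,"wy": 0,"wz": 0},{"dx": -0.24,"dy": -1,"dz": -0.06,"wx": 0,"wy": 0,"wz": 0},{"dx": -0.24,"dy": -0.9,"dz": -0.06,"wx": 0,"wy": 0,"wz": 0}]'

```text
time_s: 24.85
eef_pos: [601.9, -191.4, 230.0]
ee_rot: [-0.131, 0.044, 0.99, 0.006]
force: [1.2, 0.6, -2.6]
grip_width: 0.169
grip_force: 88.0
```

Emit:
step_arm --increments '[{"dx": -0.15,"dy": -0.8,"dz": -0.04,"wx": 0,"wy": 0,"wz": 0},{"dx": -0.1,"dy": -0.7,"dz": -0.03,"wx": 0,"wy": 0,"wz": 0},{"dx": -0.06,"dy": -0.6,"dz": -0.01,"wx": 0,"wy": 0,"wz": 0},{"dx": -0.05,"dy": -0.5,"dz": 0,"wx": 0,"wy": 0,"wz": 0},{"dx": 0,"dy": -0.35,"dz": 0,"wx": 0,"wy": 0,"wz": 0}]'

```text
time_s: 25.35
eef_pos: [605.0, -264.3, 229.6]
ee_rot: [-0.131, 0.043, 0.99, 0.006]
force: [-0.1, 0.9, -3.2]
grip_width: 0.173
grip_force: 88.1
```

Emit:
step_arm --increments '[{"dx": 0,"dy": 0,"dz": 0,"wx": 0,"wy": 0,"wz": 0},{"dx": 0,"dy": 0,"dz": 0,"wx": 0,"wy": 0,"wz": 0}]'

```text
time_s: 25.55
eef_pos: [605.3, -262.7, 229.9]
ee_rot: [-0.13, 0.043, 0.991, 0.006]
force: [-0.9, 0.2, -3.1]
grip_width: 0.169
grip_force: 88.1
```

```bash
python3 - <<'E'
from b import *
delta(605,-263,215)
c=beads()
for d in eyes.landmark_of('wrist','scoop_lip')[:1]: print('lip',w(c,d['point']).round())
c=cam('scene');cv2.imwrite('pics/p8.png',c['frame'])
for l in ['bath','bath_well','scoop_lip']:
  for d in eyes.landmark_of('scene',l)[:1]: print(l,d['p'],w(c,d['point']).round())
E
```

```text
25.55 [ 605.3 -262.7  229.9] toolx deg 175.04 zaxis [-0.258  0.023 -0.966] F [-0.9  0.2 -3.1] d units [-0.142 -0.014  0.578] grip 0.169 88.1
wrist 0.93 [ 582. -276.  148.] in scoop xyz [  8. -16.  14.] [252, 231]
wrist 0.86 [ 562. -268.  152.] in scoop xyz [-13. -10.  13.] [261, 195]
wrist 0.74 [ 587. -252.  146.] in scoop xyz [11.  8. 13.] [293, 235]
wrist 0.64 [ 563. -241.  151.] in scoop xyz [-14.  17.  12.] [310, 192]
wrist 0.41 [ 606. -268.  143.] in scoop xyz [31. -7. 16.] [268, 269]
lip [ 528. -258.  146.]
bath 0.6 [ 570. -256.    2.]
bath_well 0.9 [ 567. -262.   33.]
scoop_lip 0.77 [ 526. -256.  149.]
```

Emit:
step_arm --increments '[{"dx": -0.06,"dy": 0,"dz": 0.24,"wx": 0,"wy": -0.5,"wz": 0},{"dx": -0.05,"dy": 0,"dz": 0.25,"wx": 0,"wy": -0.5,"wz": 0},{"dx": -0.03,"dy": 0,"dz": 0.25,"wx": 0,"wy": -0.5,"wz": 0},{"dx": -0.02,"dy": 0,"dz": 0.25,"wx": 0,"wy": -0.5,"wz": 0},{"dx": 0,"dy": 0,"dz": 0.1,"wx": 0,"wy": -0.5,"wz": 0}]'

```text
time_s: 26.4
eef_pos: [604.4, -262.7, 201.7]
ee_rot: [0.001, 0.043, 0.999, 0.0]
force: [0.2, -1.1, -3.2]
grip_width: 0.17
grip_force: 88.1
```

Emit:
step_arm --increments '[{"dx": 0,"dy": 0,"dz": 0.07,"wx": 0,"wy": -0.5,"wz": 0},{"dx": 0,"dy": 0,"dz": 0.07,"wx": 0,"wy": -0.5,"wz": 0},{"dx": 0,"dy": 0,"dz": 0.07,"wx": 0,"wy": -0.5,"wz": 0},{"dx": 0,"dy": 0,"dz": 0.07,"wx": 0,"wy": -0.5,"wz": 0},{"dx": 0,"dy": 0,"dz": 0,"wx": 0,"wy": 0,"wz": 0}]'

```text
time_s: 26.9
eef_pos: [604.4, -262.8, 195.1]
ee_rot: [0.104, 0.043, 0.994, -0.004]
force: [0.3, 0.0, -2.8]
grip_width: 0.17
grip_force: 88.2
```

Emit:
step_arm --increments '[{"dx": 0,"dy": 0,"dz": 0,"wx": 0,"wy": 0,"wz": 0},{"dx": 0,"dy": 0,"dz": 0,"wx": 0,"wy": 0,"wz": 0},{"dx": 0,"dy": 0,"dz": 0,"wx": 0,"wy": 0,"wz": 0},{"dx": 0,"dy": 0,"dz": 0,"wx": 0,"wy": -0.5,"wz": 0},{"dx": 0,"dy": 0,"dz": 0,"wx": 0,"wy": -0.5,"wz": 0}]'

```text
time_s: 27.4
eef_pos: [605.6, -263.0, 195.3]
ee_rot: [0.157, 0.043, 0.987, -0.007]
force: [-0.5, -0.9, -2.0]
grip_width: 0.17
grip_force: 88.3
```

Emit:
step_arm --increments '[{"dx": 0,"dy": 0,"dz": 0,"wx": 0,"wy": -0.5,"wz": 0},{"dx": 0,"dy": 0,"dz": 0,"wx": 0,"wy": -0.5,"wz": 0},{"dx": 0,"dy": 0,"dz": 0,"wx": 0,"wy": -0.5,"wz": 0},{"dx": 0,"dy": 0,"dz": 0,"wx": 0,"wy": -0.5,"wz": 0},{"dx": 0,"dy": 0,"dz": 0,"wx": 0,"wy": 0,"wz": 0}]'

```text
time_s: 27.9
eef_pos: [604.7, -262.9, 194.8]
ee_rot: [0.258, 0.042, 0.965, -0.011]
force: [-0.9, -0.1, -2.6]
grip_width: 0.171
grip_force: 88.3
```

Emit:
step_arm --increments '[{"dx": 0,"dy": 0,"dz": 0,"wx": 0,"wy": 0,"wz": 0},{"dx": 0,"dy": 0,"dz": 0,"wx": 0,"wy": 0,"wz": 0},{"dx": 0,"dy": 0,"dz": 0,"wx": 0,"wy": 0,"wz": 0},{"dx": 0,"dy": 0,"dz": 0,"wx": 0,"wy": 0,"wz": 0}]'

```text
time_s: 28.3
eef_pos: [605.4, -263.0, 195.3]
ee_rot: [0.258, 0.042, 0.965, -0.011]
force: [0.9, -1.2, -1.8]
grip_width: 0.174
grip_force: 88.3
```

```bash
python3 - <<'E'
from b import *
delta(605,-263,196)
c=beads();cv2.imwrite('pics/w9.png',c['frame']);beads('scene')
E
```

```text
28.3 [ 605.4 -263.   195.3] toolx deg 175.04 zaxis [ 0.498 -0.043 -0.866] F [ 0.9 -1.2 -1.8] d units [-0.002 -0.001 -0.032] grip 0.174 88.3
wrist 0.8 [ 544. -297.   42.] in scoop xyz [-119.  -40.   -5.] [207, -1]
scene 0.51 [ 524. -321.   39.] in scoop xyz [-136.  -66.    2.] [150, 258]
scene 0.48 [ 522. -240.   39.] in scoop xyz [-144.   14.    6.] [189, 249]
scene 0.47 [468. 273.  13.] in scoop xyz [-242.  522.   33.] [388, 196]
scene 0.44 [ 537. -212.   40.] in scoop xyz [-132.   44.    0.] [204, 250]
```

The beads lie in the well at z ≈ 40, and none show in the scoop. Now I'll right the scoop, lift, and carry it back to its place.

Emit:
step_arm --increments '[{"dx": -0.25,"dy": 0,"dz": -0.45,"wx": 0,"wy": 0,"wz": 0},{"dx": -0.3,"dy": 0,"dz": -0.55,"wx": 0,"wy": 0.8,"wz": 0},{"dx": -0.2,"dy": 0,"dz": -0.5,"wx": 0,"wy": 1,"wz": 0},{"dx": -0.15,"dy": 0,"dz": -0.5,"wx": 0,"wy": 1,"wz": 0},{"dx": -0.08,"dy": 0,"dz": -0.4,"wx": 0,"wy": 1,"wz": 0}]'

```text
time_s: 29.0
eef_pos: [602.8, -263.1, 263.3]
ee_rot: [0.062, 0.044, 0.997, -0.004]
force: [0.0, -0.5, -3.0]
grip_width: 0.177
grip_force: 88.2
```

Emit:
step_arm --increments '[{"dx": 0,"dy": 0.2,"dz": -0.1,"wx": 0,"wy": 1,"wz": 0},{"dx": 0,"dy": 0.5,"dz": 0,"wx": 0,"wy": 0.2,"wz": 0},{"dx": 0,"dy": 0.8,"dz": 0,"wx": 0,"wy": 0,"wz": 0},{"dx": 0,"dy": 1,"dz": 0,"wx": 0,"wy": 0,"wz": 0},{"dx": 0,"dy": 1,"dz": 0,"wx": 0,"wy": 0,"wz": 0}]'

```text
time_s: 29.5
eef_pos: [609.8, -173.4, 263.0]
ee_rot: [0.001, 0.043, 0.999, 0.0]
force: [0.6, 0.1, -1.2]
grip_width: 0.168
grip_force: 88.3
```

```bash
python3 - <<'E'
from b import *
delta(660,10,110)
c=cam('scene');cv2.imwrite('pics/p10.png',c['frame'])
for d in eyes.landmark_of('scene','bead0'):
    if d['p']>.15: print(round(d['p'],2),w(c,d['point']).round())
E
```

```text
29.5 [ 609.8 -173.4  263. ] toolx deg 175.02 zaxis [ 0.002  0.001 -1.   ] F [ 0.6  0.1 -1.2] d units [-1.352  7.476  6.129] grip 0.168 88.3
0.68 [ 550. -292.   43.]
0.67 [ 547. -262.   42.]
0.65 [ 523. -320.   42.]
0.49 [ 521. -262.   40.]
0.44 [ 537. -211.   40.]
0.39 [ 522. -240.   38.]
```

View pics/p10.png

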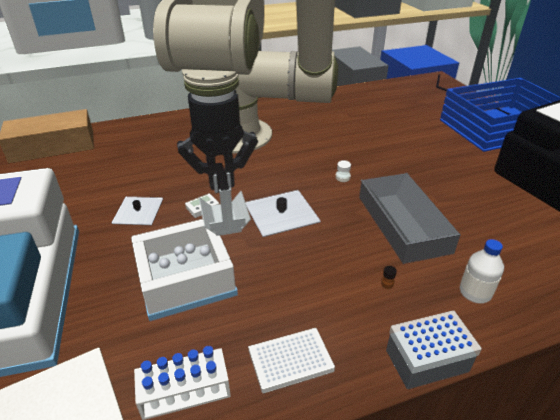

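The scene shows six beads in the well around (155–205, 247–263), an empty tray at (408,215), and the lid on the counter, knob up, at (283,210). Nothing has spilled, so I'll set the scoop down.

Emit:
step_arm --increments '[{"dx": -0.2,"dy": 1,"dz": 0.2,"wx": 0,"wy": 0,"wz": 0},{"dx": -0.2,"dy": 1,"dz": 0.4,"wx": 0,"wy": 0,"wz": 0},{"dx": -0.2,"dy": 1,"dz": 0.4,"wx": 0,"wy": 0,"wz": 0},{"dx": -0.2,"dy": 1,"dz": 0.4,"wx": 0,"wy": 0,"wz": 0},{"dx": -0.2,"dy": 1,"dz": 0.4,"wx": 0,"wy": 0,"wz": 0}]'

```text
time_s: 30.1
eef_pos: [645.7, -51.9, 217.8]
ee_rot: [0.001, 0.044, 0.999, 0.0]
force: [-0.3, 0.0, -1.7]
grip_width: 0.172
grip_force: 88.4
```

Emit:
step_arm --increments '[{"dx": -0.2,"dy": 0.9,"dz": 0.5,"wx": 0,"wy": 0,"wz": 0},{"dx": -0.15,"dy": 0.7,"dz": 0.6,"wx": 0,"wy": 0,"wz": 0},{"dx": 0,"dy": 0.4,"dz": 0.7,"wx": 0,"wy": 0,"wz": 0},{"dx": 0,"dy": 0.2,"dz": 0.8,"wx": 0,"wy": 0,"wz": 0},{"dx": 0,"dy": 0,"dz": 0.8,"wx": 0,"wy": 0,"wz": 0}]'

```text
time_s: 30.6
eef_pos: [659.1, 1.7, 131.9]
ee_rot: [0.0, 0.043, 0.999, 0.0]
force: [-0.6, -0.7, -1.9]
grip_width: 0.17
grip_force: 88.4
```

Emit:
step_arm --increments '[{"dx": 0,"dy": 0,"dz": 0.5,"wx": 0,"wy": 0,"wz": 0},{"dx": 0,"dy": 0,"dz": 0.3,"wx": 0,"wy": 0,"wz": 0},{"dx": 0,"dy": 0,"dz": 0.2,"wx": 0,"wy": 0,"wz": 0},{"dx": 0,"dy": 0,"dz": 0.1,"wx": 0,"wy": 0,"wz": 0},{"dx": 0,"dy": 0,"dz": 0,"wx": 0,"wy": 0,"wz": 0}]'

```text
time_s: 31.1
eef_pos: [659.6, 0.6, 105.7]
ee_rot: [0.0, 0.044, 0.999, -0.0]
force: [-1.5, -0.3, -2.3]
grip_width: 0.173
grip_force: 88.4
```

Emit:
step_arm --increments '[{"dx": 0,"dy": 0,"dz": 0.1,"wx": 0,"wy": 0,"wz": 0},{"dx": 0,"dy": 0,"dz": 0.1,"wx": 0,"wy": 0,"wz": 0},{"dx": 0,"dy": 0,"dz": 0.04,"wx": 0,"wy": 0,"wz": 0},{"dx": 0,"dy": 0,"dz": 0,"wx": 0,"wy": 0,"wz": 0}]'

```text
time_s: 31.5
eef_pos: [659.4, 0.7, 99.4]
ee_rot: [0.0, 0.043, 0.999, -0.0]
force: [-0.6, 0.3, -2.0]
grip_width: 0.169
grip_force: 88.6
```

Emit:
step_arm --increments '[{"dx": 0,"dy": 0,"dz": 0.02,"wx": 0,"wy": 0,"wz": 0},{"dx": 0,"dy": 0,"dz": 0,"wx": 0,"wy": 0,"wz": 0}]'

```text
time_s: 31.7
eef_pos: [659.5, 0.7, 99.3]
ee_rot: [0.0, 0.043, 0.999, -0.0]
force: [-0.7, 0.5, 0.6]
grip_width: 0.171
grip_force: 88.9
```

On the counter. I'll release and retreat straight up.

Emit:
step_arm --increments '[{"dx": 0,"dy": 0,"dz": 0,"wx": 0,"wy": 0,"wz": 0},{"dx": 0,"dy": 0,"dz": 0,"wx": 0,"wy": 0,"wz": 0},{"dx": 0,"dy": 0,"dz": 0,"wx": 0,"wy": 0,"wz": 0},{"dx": 0,"dy": 0,"dz": -0.2,"wx": 0,"wy": 0,"wz": 0},{"dx": 0,"dy": 0,"dz": -0.6,"wx": 0,"wy": 0,"wz": 0}]' --fingers 60

```text
time_s: 32.2
eef_pos: [658.9, 0.8, 118.5]
ee_rot: [-0.001, 0.043, 0.999, 0.0]
force: [-1.1, -0.4, -0.0]
grip_width: 0.7
grip_force: 0.0
```

Emit:
step_arm --increments '[{"dx": 0,"dy": 0,"dz": -1,"wx": 0,"wy": 0,"wz": 0},{"dx": 0,"dy": 0,"dz": -1,"wx": 0,"wy": 0,"wz": 0},{"dx": 0,"dy": 0,"dz": -1,"wx": 0,"wy": 0,"wz": 0},{"dx": 0,"dy": 0,"dz": -0.6,"wx": 0,"wy": 0,"wz": 0},{"dx": 0,"dy": 0,"dz": 0,"wx": 0,"wy": 0,"wz": 0}]'

```text
time_s: 32.7
eef_pos: [660.3, 0.6, 212.7]
ee_rot: [0.003, 0.043, 0.999, -0.0]
force: [-0.6, -0.9, 0.5]
grip_width: 0.705
grip_force: 0.0
```

```bash
python3 - <<'E'
from b import *
delta(660,10,110)
for n in ('scene','side'):
  c=cam(n)
  for l in ['scoop','scoop_grip','lid','timer','jar','vial','bead0']:
    for d in eyes.landmark_of(n,l):
      if d['p']>.3: print(n,l,round(d['p'],2),w(c,d['point']).round())
E
```

```text
32.7 [6.603e+02 6.000e-01 2.127e+02] toolx deg 175.02 zaxis [ 0.006 -0.001 -1.   ] F [-0.6 -0.9  0.5] d units [0.069 0.375 4.108] grip 0.705 0.0
scene scoop 0.94 [649.  -0.  -2.]
scene scoop_grip 0.59 [ 549. -294.   39.]
scene scoop_grip 0.55 [659.   0.  94.]
scene scoop_grip 0.38 [428.  -3.  -2.]
scene lid 0.7 [ 304. -334.   -1.]
scene lid 0.63 [431.  -1.  -0.]
scene lid 0.52 [722. 128.   0.]
scene lid 0.46 [554. 264.   1.]
scene timer 0.7 [ 339. -178.    1.]
scene jar 0.46 [338. 210.  -1.]
scene vial 0.58 [723. 127.  -0.]
scene bead0 0.64 [ 520. -240.   40.]
scene bead0 0.64 [ 544. -263.   41.]
scene bead0 0.6 [ 537. -212.   38.]
scene bead0 0.59 [ 523. -316.   40.]
scene bead0 0.54 [ 520. -262.   42.]
scene bead0 0.39 [ 552. -294.   38.]
side scoop 0.61 [648.   4.  -1.]
side scoop_grip 0.86 [659.  -2.  88.]
side lid 0.94 [433.   0.  -2.]
side timer 0.73 [ 343. -177.   -5.]
side timer 0.43 [561. 262.   1.]
side jar 0.61 [333. 205.  -0.]
side vial 0.49 [718. 130.  -2.]
side vial 0.42 [602.   5.  -4.]
side bead0 0.41 [ 547. -299.   36.]
side bead0 0.37 [ 547. -261.   39.]
```

```bash
python3 -c "
from rig import finish_job
print(finish_job())"
```

```text
the job is handed in; nothing more can be done
None
```

The job is handed in: all six beads are in the bath's well, the lid lies on the counter knob up, the scoop stands upright near where it started, and the timer, jar and vial are unmoved (32.7 s of the 72 s at the last check).

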